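Rack the implement trays interlocked and buff their backs

TASK

Put away the salon's loose metal trays: stand the three open-up ones in the free slots of the rack, then set every open-down tray over two of them so that the side walls interlock and it lies level, the one-hole tray in the bay next to the riveted tray, the two-hole tray in the middle bay, the three-hole tray in the last (a bay whose tray is missing stays empty). When all are racked, take the pink buffing block and rub the back of each open-down tray in one stroke from the end where its hole or row of holes begins, close to the edge, to the plain end, with light steady pressure, the tray with the fewest holes first. Lay the block flat back in its dish, leave everything racked, and do not push the three loose jars about.

Things in the scene. Friction and masses are not known exactly. Their poses are not given: they have to be found in the camera images.
- rack: Fixed wooden rack 112 (x, away from the robot) x 306 (y, left) mm; origin centred under it. Floor 8 mm up; end walls 98 mm apart inside (in x), tops 22 mm up. Four 60 mm slots at y = +117, +39, -39, -117 mm between ribs 5 mm above the floor; trays in them stand 26 mm apart. The slot at +117 holds a fixed, riveted open-up tray like the loose ones.
- slot_1 (a point): On the rack: where the origin of an open-up tray belongs, free slot 1 (next to the riveted tray), on the rack's floor; axes as the rack's. Any open-up tray may go in any free slot.
- slot_2 (a point): On the rack: where the origin of an open-up tray belongs, free slot 2 (the middle free slot), on the rack's floor; axes as the rack's. Any open-up tray may go in any free slot.
- slot_3 (a point): On the rack: where the origin of an open-up tray belongs, free slot 3 (farthest from the riveted tray), on the rack's floor; axes as the rack's. Any open-up tray may go in any free slot.
- bay_1 (a point): On the rack: where the origin of an interlocked open-down tray belongs, bay 1 (over the riveted tray and the tray in slot 1), 3 mm above the rack's floor, midway between two slots; axes as the rack's. A tray here has one side wall standing in each of the two open-up trays, and its flat back 41 mm above the underside of the rack.
- bay_2 (a point): On the rack: where the origin of an interlocked open-down tray belongs, bay 2 (over the trays in slots 1 and 2), 3 mm above the rack's floor, midway between two slots; axes as the rack's. A tray here has one side wall standing in each of the two open-up trays, and its flat back 41 mm above the underside of the rack.
- bay_3 (a point): On the rack: where the origin of an interlocked open-down tray belongs, bay 3 (over the trays in slots 2 and 3), 3 mm above the rack's floor, midway between two slots; axes as the rack's. A tray here has one side wall standing in each of the two open-up trays, and its flat back 41 mm above the underside of the rack.
- up_1: Steel U-section tray, 90 mm long (its own x), 52 mm wide (y), 30 mm high, all walls 3 mm thick, 70 g, lying open side up, plain base; origin at the centre of its underside, z up. The three open-up trays are alike. May be turned half round.
- up_2: Steel U-section tray, 90 mm long (its own x), 52 mm wide (y), 30 mm high, all walls 3 mm thick, 70 g, lying open side up, plain base; origin at the centre of its underside, z up. The three open-up trays are alike. May be turned half round.
- up_3: Steel U-section tray, 90 mm long (its own x), 52 mm wide (y), 30 mm high, all walls 3 mm thick, 70 g, lying open side up, plain base; origin at the centre of its underside, z up. The three open-up trays are alike. May be turned half round.
- down_1: Steel U-section tray, 90 mm long (its own x), 52 mm wide (y), 30 mm high, all walls 3 mm thick, 70 g, lying open side down, with one round 13 mm hole in its flat back, it 33 mm from the centre towards its -x end; the +x end is plain; origin centred at the level of its lower edges, z up. May be absent. Belongs in bay 1. May be turned half round.
- down_2: Steel U-section tray, 90 mm long (its own x), 52 mm wide (y), 30 mm high, all walls 3 mm thick, 70 g, lying open side down, with two round 13 mm holes in its flat back, the first 33 mm from the centre towards its -x end, then every 18 mm along the midline; the +x end is plain; origin centred at the level of its lower edges, z up. May be absent. Belongs in bay 2. May be turned half round.
- down_3: Steel U-section tray, 90 mm long (its own x), 52 mm wide (y), 30 mm high, all walls 3 mm thick, 70 g, lying open side down, with three round 13 mm holes in its flat back, the first 33 mm from the centre towards its -x end, then every 18 mm along the midline; the +x end is plain; origin centred at the level of its lower edges, z up. May be absent. Belongs in bay 3. May be turned half round.
- dish: Fixed wooden dish, 100 (its x) x 150 (its y) mm outside, walls 5 mm thick and 12 mm high, floor 5 mm above the table; origin at the centre of its underside.
- buffer: Pink buffing block with round ends, 34 wide (its x) x 98 long (its y) x 23 mm high, 30 g, rigid, lying in the dish; origin centred 2 mm below the face that it rests on, z up. Grip it across its 34 mm width.
- jar_a: Low round jar, 39 mm across, 19 mm high, standing on the desk, to be left alone; origin at the centre of its underside.
- jar_b: Taller round jar, 39 mm across, 43 mm high, standing on the desk, to be left alone; origin at the centre of its underside.
- jar_c: Low round jar, 43 mm across, 25 mm high, standing on the desk, to be left alone; origin at the centre of its underside.
Not all that is in view belongs to the job. Leave any yellow look-alike of the down_3 alone.

How it is judged:
On the way, in this order (a step that is already met when the one before it is completed fails the run):
1. all loose trays racked and interlocked, let go (((horizontal distance between up_1 and slot_1 below 0.009 m and z of up_1 in the frame of slot_1 between -0.004 and 0.004 m and angle between up_1's own z axis and vertical below 0.09 rad and angle between the x axis of up_1 and the x axis of rack, either way round below 0.12 rad) or (horizontal distance between up_1 and slot_2 below 0.009 m and z of up_1 in the frame of slot_2 between -0.004 and 0.004 m and angle between up_1's own z axis and vertical below 0.09 rad and angle between the x axis of up_1 and the x axis of rack, either way round below 0.12 rad) or (horizontal distance between up_1 and slot_3 below 0.009 m and z of up_1 in the frame of slot_3 between -0.004 and 0.004 m and angle between up_1's own z axis and vertical below 0.09 rad and angle between the x axis of up_1 and the x axis of rack, either way round below 0.12 rad)) and ((horizontal distance between up_2 and slot_1 below 0.009 m and z of up_2 in the frame of slot_1 between -0.004 and 0.004 m and angle between up_2's own z axis and vertical below 0.09 rad and angle between the x axis of up_2 and the x axis of rack, either way round below 0.12 rad) or (horizontal distance between up_2 and slot_2 below 0.009 m and z of up_2 in the frame of slot_2 between -0.004 and 0.004 m and angle between up_2's own z axis and vertical below 0.09 rad and angle between the x axis of up_2 and the x axis of rack, either way round below 0.12 rad) or (horizontal distance between up_2 and slot_3 below 0.009 m and z of up_2 in the frame of slot_3 between -0.004 and 0.004 m and angle between up_2's own z axis and vertical below 0.09 rad and angle between the x axis of up_2 and the x axis of rack, either way round below 0.12 rad)) and ((horizontal distance between up_3 and slot_1 below 0.009 m and z of up_3 in the frame of slot_1 between -0.004 and 0.004 m and angle between up_3's own z axis and vertical below 0.09 rad and angle between the x axis of up_3 and the x axis of rack, either way round below 0.12 rad) or (horizontal distance between up_3 and slot_2 below 0.009 m and z of up_3 in the frame of slot_2 between -0.004 and 0.004 m and angle between up_3's own z axis and vertical below 0.09 rad and angle between the x axis of up_3 and the x axis of rack, either way round below 0.12 rad) or (horizontal distance between up_3 and slot_3 below 0.009 m and z of up_3 in the frame of slot_3 between -0.004 and 0.004 m and angle between up_3's own z axis and vertical below 0.09 rad and angle between the x axis of up_3 and the x axis of rack, either way round below 0.12 rad)) and horizontal distance between down_1 and bay_1 below 0.013 m and z of down_1 in the frame of bay_1 between -0.004 and 0.004 m and angle between each of down_1, down_2, down_3's own z axis and vertical below 0.09 rad and angle between the x axis of each of down_1, down_2, down_3 and the x axis of rack, either way round below 0.12 rad and horizontal distance between down_2 and bay_2 below 0.013 m and z of down_2 in the frame of bay_2 between -0.004 and 0.004 m and horizontal distance between down_3 and bay_3 below 0.013 m and z of down_3 in the frame of bay_3 between -0.004 and 0.004 m and contact force between the fingers and up_1 below 0.05 N and contact force between the fingers and up_2 below 0.05 N and contact force between the fingers and up_3 below 0.05 N and contact force between the fingers and down_1 below 0.05 N and contact force between the fingers and down_2 below 0.05 N and contact force between the fingers and down_3 below 0.05 N), for 0.2 s.
2. block pressed lightly on the back of the one-hole tray, at the end with the first hole (contact force between buffer and down_1 between 1 and 25 N and x of buffer in the frame of down_1 below -0.018 m), for 0.05 s.
3. block pressed lightly on the back of the one-hole tray, at the middle (contact force between buffer and down_1 between 1 and 25 N and x of buffer in the frame of down_1 between -0.008 and 0.008 m), for 0.05 s.
4. block pressed lightly on the back of the one-hole tray, at the plain end (contact force between buffer and down_1 between 1 and 25 N and x of buffer in the frame of down_1 above 0.018 m), for 0.05 s.
5. block pressed lightly on the back of the two-hole tray, at the end with the first hole (contact force between buffer and down_2 between 1 and 25 N and x of buffer in the frame of down_2 below -0.018 m), for 0.05 s.
6. block pressed lightly on the back of the two-hole tray, at the middle (contact force between buffer and down_2 between 1 and 25 N and x of buffer in the frame of down_2 between -0.008 and 0.008 m), for 0.05 s.
7. block pressed lightly on the back of the two-hole tray, at the plain end (contact force between buffer and down_2 between 1 and 25 N and x of buffer in the frame of down_2 above 0.018 m), for 0.05 s.
8. block pressed lightly on the back of the three-hole tray, at the end with the first hole (contact force between buffer and down_3 between 1 and 25 N and x of buffer in the frame of down_3 below -0.018 m), for 0.05 s.
9. block pressed lightly on the back of the three-hole tray, at the middle (contact force between buffer and down_3 between 1 and 25 N and x of buffer in the frame of down_3 between -0.008 and 0.008 m), for 0.05 s.
10. block pressed lightly on the back of the three-hole tray, at the plain end (contact force between buffer and down_3 between 1 and 25 N and x of buffer in the frame of down_3 above 0.018 m), for 0.05 s.
At the end, for the whole second after the job is handed in: Open-up trays in free slots, each open-down tray present in its own bay: within 9 mm (open-down 13 mm) in plan, 4 mm in height, 0.09 rad of level, 0.12 rad of the rack's direction. Block flat in the dish, within 30 mm across and 35 mm along of its centre. At rest (((horizontal distance between up_1 and slot_1 below 0.009 m and z of up_1 in the frame of slot_1 between -0.004 and 0.004 m and angle between up_1's own z axis and vertical below 0.09 rad and angle between the x axis of up_1 and the x axis of rack, either way round below 0.12 rad) or (horizontal distance between up_1 and slot_2 below 0.009 m and z of up_1 in the frame of slot_2 between -0.004 and 0.004 m and angle between up_1's own z axis and vertical below 0.09 rad and angle between the x axis of up_1 and the x axis of rack, either way round below 0.12 rad) or (horizontal distance between up_1 and slot_3 below 0.009 m and z of up_1 in the frame of slot_3 between -0.004 and 0.004 m and angle between up_1's own z axis and vertical below 0.09 rad and angle between the x axis of up_1 and the x axis of rack, either way round below 0.12 rad)) and ((horizontal distance between up_2 and slot_1 below 0.009 m and z of up_2 in the frame of slot_1 between -0.004 and 0.004 m and angle between up_2's own z axis and vertical below 0.09 rad and angle between the x axis of up_2 and the x axis of rack, either way round below 0.12 rad) or (horizontal distance between up_2 and slot_2 below 0.009 m and z of up_2 in the frame of slot_2 between -0.004 and 0.004 m and angle between up_2's own z axis and vertical below 0.09 rad and angle between the x axis of up_2 and the x axis of rack, either way round below 0.12 rad) or (horizontal distance between up_2 and slot_3 below 0.009 m and z of up_2 in the frame of slot_3 between -0.004 and 0.004 m and angle between up_2's own z axis and vertical below 0.09 rad and angle between the x axis of up_2 and the x axis of rack, either way round below 0.12 rad)) and ((horizontal distance between up_3 and slot_1 below 0.009 m and z of up_3 in the frame of slot_1 between -0.004 and 0.004 m and angle between up_3's own z axis and vertical below 0.09 rad and angle between the x axis of up_3 and the x axis of rack, either way round below 0.12 rad) or (horizontal distance between up_3 and slot_2 below 0.009 m and z of up_3 in the frame of slot_2 between -0.004 and 0.004 m and angle between up_3's own z axis and vertical below 0.09 rad and angle between the x axis of up_3 and the x axis of rack, either way round below 0.12 rad) or (horizontal distance between up_3 and slot_3 below 0.009 m and z of up_3 in the frame of slot_3 between -0.004 and 0.004 m and angle between up_3's own z axis and vertical below 0.09 rad and angle between the x axis of up_3 and the x axis of rack, either way round below 0.12 rad)) and horizontal distance between down_1 and bay_1 below 0.013 m and z of down_1 in the frame of bay_1 between -0.004 and 0.004 m and angle between each of down_1, down_2, down_3's own z axis and vertical below 0.09 rad and angle between the x axis of each of down_1, down_2, down_3 and the x axis of rack, either way round below 0.12 rad and horizontal distance between down_2 and bay_2 below 0.013 m and z of down_2 in the frame of bay_2 between -0.004 and 0.004 m and horizontal distance between down_3 and bay_3 below 0.013 m and z of down_3 in the frame of bay_3 between -0.004 and 0.004 m and x of buffer in the frame of dish between -0.03 and 0.03 m and y of buffer in the frame of dish between -0.035 and 0.035 m and z of buffer in the frame of dish below 0.012 m and angle between buffer's own z axis and vertical below 0.12 rad and linear speed of each of buffer, up_1, up_2, up_3, down_1, down_2, down_3 below 0.02 m/s); the robot touches nothing.
It fails at once if the block is pressed on a tray with more than 80 N (contact force between buffer and down_1 above 80 N or contact force between buffer and down_2 above 80 N or contact force between buffer and down_3 above 80 N).
It fails at once if a loose jar is pushed more than 30 mm (distance of any of jar_a, jar_b, jar_c from where it was at the start of the episode above 0.03 m).
Of down_1, down_2, down_3 only 1 to 3 are there at a start; the rules pass over those that are not, and their reading is None.
At some moment in a run one of up_1, up_2, up_3, buffer may be knocked a few centimetres aside while the robot is not near it.
It also fails if it takes over 210 s, if anything falls off the work surface, if the arm or the gripper's body presses on something with over 40 N, if the wrist force passes 120 N, or if a joint passes its speed limit or range.

ROBOT

A 7-joint arm with a two-finger parallel gripper is mounted at the origin on a cart in front of the work surface, level with it; the furniture and walls round the work are solid. World frame = base frame: x ahead of the robot, y to its left, z up, the work surface at z = 0. Lengths are in m, angles in rad, forces in N, time in s.
With the tool pointing down it reaches from about 0.4 to 0.85 m from the base axis. Payload 10.4 kg.
Tool frame: the origin (TCP) lies at the very end of the fingers, on their centre line; the grasp point (between the pads) lies 19 mm behind it (r.pinch_z is the distance from the TCP to the grasp point, in m); z points along the fingers, y is the line along which they close (so a half turn about z gives the same grasp; the last joint's range is limited). The gripper opens to 87 mm and grips with 3 to 60 N. Pads are 19 mm wide; open, the fingers measure 117 mm over their backs; the gripper's body (75 mm by 190 mm) begins 51 mm behind the grasp point.
Start: joints at [1.151, 0.332, -0.065, 1.46, 0.022, 1.35, -0.088], TCP at [0.242, -0.576, 0.223] pointing down, gripper open.
Joint ranges: [-2.6, 2.6], [-0.5, 2.12], [-1.47, 1.34], [0.16, 2.42], [-1.27, 4.41], [0.06, 2.06], [-2.6, 2.6]. Speed limits (rad/s): [2.22, 2.22, 2.79, 2.79, 3.14, 3.14, 3.14].

INTERFACE

Orientations are given as a unit quaternion [x, y, z, w].
In Python, from bench import r, camera gives the robot as it stands. The module is installed in compiled form; this text tells all that it offers.
- The arm moves only by the shell command python3 -m pendant 'ROWS' [FORCE]. ROWS is JSON, a list of rows, each an object with "dp": the shift along the tool's x, y, z as a fraction of full scale, a list of three; "rotation": the turn, a rotation vector about the tool's x, y, z as a fraction of full scale, a list of three; "jaw": the opening, from 0 (shut) to 1 (fully open). A call has 1 to 8 rows; each row is the pose to reach, as a shift and turn from the pose commanded when the call began, along the tool's axes at that moment, turning the shorter way round; what a row does not reach only later rows make up. Full scale, the value 1, is 0.15 m for a shift and 2 pi rad for a turn. A row lasts 1/8 s, in which the tool goes at most 62.5 mm and 10.7 degrees, less where a joint would pass 70% of its speed; a pose out of reach is approached as far as the arm can. A call with a number of a shift or a turn outside -1 to 1 is refused whole. A call with a gripper value outside its range is refused whole. The fingers move at their own pace and stop on an object; FORCE is the grip in N (left out, the last holds). Time passes only in rows, so rows that repeat a pose let the fingers close. It gives the time, the measured TCP pose, the force, the opening and the grip force at its end, in the units of the state.
- r.read_state(): the state, without advancing time (a new reading comes with each control period).
- camera(name): name is "scene" or "top"; returns a dict with "image" (400x640x3 uint8, red, green, blue), "z_map" (400x640 float32, m along the optical axis (not along the pixel's ray), 0 where there is no reading), "mtx" (3x3 intrinsics, pixels), "distortion" ([k1, k2, p1, p2, k3] as OpenCV has them; the pictures are not rectified), "T" (4x4, takes a point from camera to world coordinates). Camera axes: x right, y down, z forward; pixel columns grow to the right and rows downward; lengths in m; the calibration is good to about 2 mm. A picture is of the moment at which its call begins.
- r.close_job(): hands the job in; it is judged then, once.
The state is a dict: "time": time; "joint_positions": joint angles; "joint_vel": joint speeds; "joint_torque": joint torques, N m; "ee_pos": TCP position; "eef_rot": TCP orientation; "ft_force": force on the tool from outside, world axes, zero at the start; "torque": the same for the moment, N m; "width": finger opening in m; "grip_force": force on a finger pad.
Only numpy, scipy, OpenCV 4.12 (cv2) and the standard library are available. Lean on these libraries where they do the work, as an engineer would, in place of code of your own. Each camera call takes 0.05 s, during which the arm holds its last target. There are 200 camera calls.

## Working session

There is one attempt and no reset: what is moved stays moved. The work goes in short steps, Python scripts to look and compute and a shell command to move; the robot and the scene stay as the last step left them, time stands still between calls to the robot, and variables do not carry over. Pictures are saved under pics/ and viewed, at most 14 in all, crops included, and the job is handed in when it is done.

```bash
mkdir -p pics; ls
python3 - <<'E'
from bench import r,camera
import cv2,numpy as np
print(r.read_state())
for n in("top","scene"):
    c=camera(n); cv2.imwrite(f"pics/{n}0.png",c["image"][:,:,::-1]); print(n,c["mtx"].tolist(),c["distortion"],c["T"].round(4).tolist(),c["z_map"].min(),c["z_map"].max())
E
```

```text
pics
{'time': 0.0, 'joint_positions': array([ 1.15141151,  0.33286668, -0.064667  ,  1.46091903,  0.02157851,
        1.34991935, -0.08851574]), 'joint_vel': array([-0.00166588, -0.00089032, -0.00047989, -0.0008874 , -0.00064293,
       -0.00101526, -0.00083646]), 'joint_torque': array([-1.25103801e-03, -6.23261118e+01,  2.41674646e-02, -3.89893878e+01,
       -6.14076946e-02,  3.99526872e-02,  1.55148332e-04]), 'ee_pos': array([ 0.24136854, -0.57609495,  0.22176774]), 'eef_rot': array([ 9.80387513e-01,  1.97078212e-01, -1.67044987e-04, -6.89083455e-04]), 'ft_force': array([-0.86788534, -0.35335033, -0.73546572]), 'torque': array([0.03731507, 0.00451546, 0.02031137]), 'grip_force': 0.0, 'width': 0.08683688735981998}
top [[406.70898244261497, 0.0, 322.8972067905058], [0.0, 406.70898244261497, 199.3040901490104], [0.0, 0.0, 1.0]] [0.01278093 0.         0.         0.         0.        ] [[0.0279, -0.9903, 0.1362, 0.4181], [-0.9991, -0.032, -0.0279, -0.0233], [0.032, -0.1353, -0.9903, 1.1801], [0.0, 0.0, 0.0, 1.0]] 0.0 2.1573436
scene [[505.7061728188453, 0.0, 318.93191958617206], [0.0, 505.7061728188453, 198.6799369745172], [0.0, 0.0, 1.0]] [0.00595453 0.         0.         0.         0.        ] [[0.9946, 0.0254, -0.1009, 0.7366], [0.1026, -0.3993, 0.911, -1.5865], [-0.0171, -0.9165, -0.3998, 0.7312], [0.0, 0.0, 0.0, 1.0]] 0.0 2.7282069
```

View pics/top0.png

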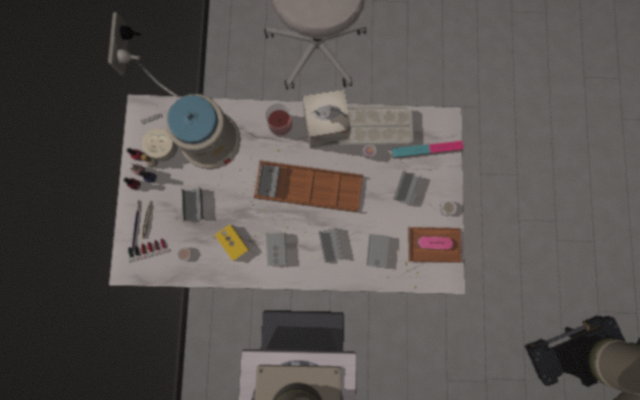

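View pics/scene0.png

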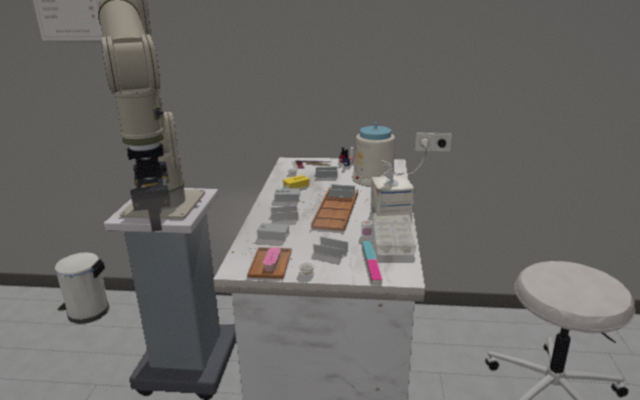

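The top view shows the rack near (310,187), with the riveted tray at its left end. Grey trays are at (197,205), (282,248), (335,245), (380,250) and (410,188). The yellow decoy is at (232,242), the dish with the pink block at (435,243), and jars at (187,254), (370,150) and (449,208). Next I'll zoom in.

Run:
```python
import cv2,numpy as np
i=cv2.imread("pics/top0.png"); c=np.clip(i[155:275,170:435].astype(float)*1.5,0,255).astype('uint8')
cv2.imwrite("pics/z0.png",cv2.resize(c,None,fx=3,fy=3,interpolation=cv2.INTER_CUBIC))
```

```text
(no output)
```

View pics/z0.png

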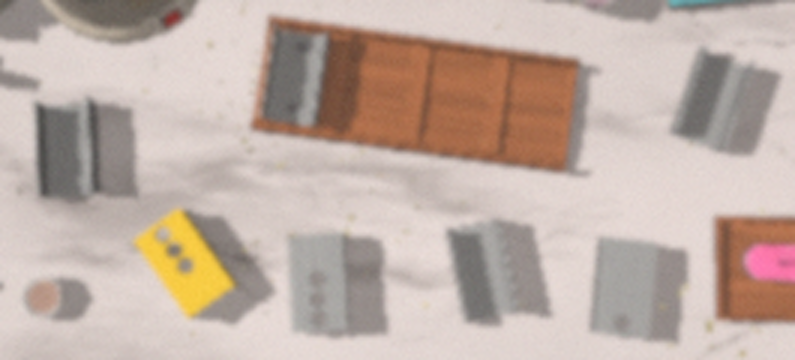

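The zoom shows three open-up trays, at full-image (194,205), (331,245) and (410,188). The three-hole tray is at about (276,249) and the one-hole tray at about (378,250), both with their holes at the robot-side end. There's no two-hole tray. Next I'll measure with depth.

```bash
cat > look.py <<'E'
from bench import r,camera
import cv2,numpy as np
def cloud(n):
    c=camera(n); h,w=c["z_map"].shape
    uv=np.stack(np.meshgrid(np.arange(w),np.arange(h)),-1).reshape(-1,1,2).astype(np.float64)
    xy=cv2.undistortPoints(uv,c["mtx"],c["distortion"]).reshape(h,w,2)
    z=c["z_map"][...,None]; T=c["T"]
    P=np.concatenate([xy*z,z],2)@T[:3,:3].T+T[:3,3]
    P[c["z_map"]==0]=np.nan
    return c,P
def hsv(c): return cv2.cvtColor(c["image"],cv2.COLOR_RGB2HSV)
def rect(p):
    (cx,cy),(w,h),a=cv2.minAreaRect((p*1000).astype(np.float32))
    if w<h: w,h,a=h,w,a+90
    a=(a+90)%180-90
    return [round(v,1) for v in (cx,cy,w,h,a)]  # mm, deg of long axis from world x
def comps(P,mask,minpx=60):
    n,l=cv2.connectedComponents(mask.astype(np.uint8),connectivity=4)
    for k in range(1,n):
        m=l==k
        if m.sum()>=minpx: yield m
E
python3 - <<'E'
from look import *
for n in("top","scene"):
    c,P=cloud(n); z=P[...,2]; x,y=P[...,0],P[...,1]
    ok=(x>.3)&(x<.9)&(abs(y)<.5)
    t=ok&(abs(z)<.008); print(n,"table z med/std",np.nanmedian(z[t]),np.nanstd(z[t]))
    H=hsv(c)
    for m in comps(P,ok&(z>.011)&(z<.06)):
        p=P[m]; v,u=np.nonzero(m)
        print(int(u.mean()),int(v.mean()),m.sum(),rect(p[:,:2]),"z",np.percentile(p[:,2],[50,90,98]).round(4),"hsv",np.median(H[m],0))
E
```

```text
top table z med/std -5.8033816406677374e-05 0.0026947567315052947
375 126 2804 [782.0, -159.9, 301.8, 158.0, -87.7] z [0.0345 0.0387 0.0462] hsv [ 16.  29. 127.]
277 117 376 [807.8, 81.9, 58.9, 58.4, 60.2] z [0.0406 0.0481 0.0579] hsv [  2.  116.   82.5]
220 152 647 [718.5, 255.5, 175.5, 114.8, -46.5] z [0.0301 0.0484 0.0585] hsv [15. 36. 84.]
280 131 115 [775.0, 75.2, 70.0, 26.2, -81.4] z [0.0342 0.0537 0.0578] hsv [ 4. 48. 79.]
157 146 915 [712.2, 426.1, 99.2, 85.5, -56.4] z [0.0467 0.05   0.0522] hsv [ 18.  45. 155.]
427 148 663 [739.0, -361.4, 214.5, 28.1, -81.8] z [0.0179 0.0209 0.0225] hsv [ 94. 102. 118.]
135 154 109 [690.1, 482.6, 29.6, 25.0, -23.9] z [0.0294 0.052  0.0584] hsv [176. 121.  72.]
303 184 1209 [615.8, -11.8, 303.9, 111.2, 83.7] z [0.0165 0.0245 0.0385] hsv [ 10. 124. 102.]
137 169 90 [646.2, 474.8, 28.4, 25.0, -15.6] z [0.0291 0.0477 0.0552] hsv [ 5. 53. 79.]
398 184 60 [628.4, -275.6, 87.2, 4.0, -18.1] z [0.0277 0.0315 0.0341] hsv [ 10.   12.  103.5]
149 176 100 [626.1, 441.1, 28.8, 23.5, -21.6] z [0.0279 0.0502 0.0587] hsv [126.5  39.   39. ]
414 189 70 [612.9
[... 1537 characters left out ...]
89.9] z [0.0347 0.0449 0.0568] hsv [ 21.  15. 150.]
283 211 290 [450.2, -80.5, 88.6, 67.8, 13.1] z [0.0208 0.0293 0.0315] hsv [ 15.   7. 106.]
272 229 382 [438.2, -216.6, 91.4, 58.0, -4.6] z [0.0285 0.0314 0.033 ] hsv [ 20.   4. 139.]
333 241 173 [631.8, -278.1, 89.5, 12.6, -19.6] z [0.0212 0.0293 0.031 ] hsv [ 30.   4. 104.]
371 261 420 [742.6, -364.1, 214.4, 27.3, -81.4] z [0.0179 0.0201 0.0214] hsv [165. 100. 162.]
327 249 176 [618.0, -323.9, 90.6, 15.9, -19.5] z [0.021  0.0286 0.0314] hsv [ 30.   3. 103.]
270 257 273 [465.0, -371.4, 121.1, 37.5, -87.0] z [0.0251 0.0274 0.0289] hsv [167.  96. 188.]
305 266 177 [568.4, -420.6, 47.1, 42.7, 88.2] z [0.0233 0.0261 0.0271] hsv [ 15.  11. 154.]
```

```bash
cat > go.py <<'E'
import sys,numpy as np
from bench import r
from scipy.spatial.transform import Rotation as R
def plan(pos,yaw):  # m, deg (tool x direction), tool down
    s=r.read_state(); Rm=R.from_quat(s["eef_rot"]); y0=np.degrees(np.arctan2(Rm.as_matrix()[1,0],Rm.as_matrix()[0,0]))
    t=R.from_euler("z",yaw,degrees=True)*R.from_rotvec([np.pi,0,0])
    dp=Rm.inv().apply(np.array(pos)-s["ee_pos"])/.15
    rv=(Rm.inv()*t).as_rotvec()/(2*np.pi)
    print("t%.2f"%s["time"],"pos",s["ee_pos"].round(4),"yaw %.2f"%y0,"F",s["ft_force"].round(2),"w %.4f g %.1f"%(s["width"],s["grip_force"]))
    print(" -> dp",dp.round(3),"rot",rv.round(4))
if __name__=="__main__":
    a=[float(v) for v in sys.argv[1:]]; plan(np.array(a[:3])/1000,a[3])
E
cat > trays.py <<'E'
from look import *
c,P=cloud("top"); z=P[...,2]; x,y=P[...,0],P[...,1]
ok=(x>.35)&(x<.69)&(y>-.45)&(y<.37)
for m in comps(P,ok&(z>.011)&(z<.07),25):
    p=P[m]; v,u=np.nonzero(m)
    print(int(u.mean()),int(v.mean()),m.sum(),rect(p[:,:2]),"z90 %.1f"%(1000*np.percentile(p[:,2],90)))
E
python3 trays.py; python3 go.py 620.6 -298.9 100 -18.5
```

```text
210 162 381 [672.8, 275.7, 136.8, 33.3, -89.9] z90 58.4
300 184 1210 [616.3, -11.8, 302.4, 110.8, 83.9] z90 24.9
398 184 58 [628.2, -275.5, 87.5, 3.3, -18.7] z90 31.7
414 189 67 [613.4, -322.0, 89.0, 3.9, -18.7] z90 31.9
358 191 27 [604.8, -159.1, 38.8, 8.6, -0.5] z90 15.2
199 203 83 [555.3, 293.7, 89.4, 4.3, 6.4] z90 29.5
182 204 90 [549.2, 342.1, 89.3, 6.0, 6.6] z90 30.6
448 207 200 [566.8, -420.3, 42.2, 41.8, 90.0] z90 27.5
231 242 573 [446.8, 198.9, 90.0, 52.2, 38.0] z90 32.1
338 243 47 [453.7, -102.9, 86.1, 3.3, 13.1] z90 31.2
321 246 40 [442.6, -55.2, 89.0, 2.9, 13.1] z90 32.8
275 248 550 [432.3, 74.1, 89.7, 51.9, 5.5] z90 32.3
377 250 599 [435.8, -214.0, 89.7, 52.4, -4.9] z90 32.2
434 242 393 [463.2, -378.4, 99.8, 31.4, -88.4] z90 28.3
183 253 161 [412.4, 329.4, 36.3, 36.2, -88.7] z90 20.9
t0.25 pos [ 0.2415 -0.5763  0.2222] yaw 22.74 F [ 0.21 -0.08  0.19] w 0.0871 g 0.0
 -> dp [ 3.046 -0.728  0.815] rot [-1.000e-04  0.000e+00  1.145e-01]
```

```bash
python3 -m pendant '[{"dp":[1,-0.24,0.1],"rotation":[0,0,0],"jaw":1},{"dp":[1,-0.24,0.1],"rotation":[0,0,0],"jaw":1},{"dp":[1,-0.24,0.1],"rotation":[0,0,0],"jaw":1}]' 30
python3 -m pendant '[{"dp":[1,-0.24,0.1],"rotation":[0,0,0],"jaw":1},{"dp":[1,-0.24,0.1],"rotation":[0,0,0],"jaw":1},{"dp":[1,-0.24,0.1],"rotation":[0,0,0],"jaw":1}]'
python3 -m pendant '[{"dp":[1,-0.24,0.6],"rotation":[0,0,0.1145],"jaw":1},{"dp":[1,-0.24,0.6],"rotation":[0,0,0.1145],"jaw":1},{"dp":[1,-0.24,0.6],"rotation":[0,0,0.1145],"jaw":1},{"dp":[1,-0.24,0.6],"rotation":[0,0,0.1145],"jaw":1},{"dp":[1,-0.24,0.6],"rotation":[0,0,0.1145],"jaw":1},{"dp":[1,-0.24,0.6],"rotation":[0,0,0.1145],"jaw":1}]'
python3 go.py 620.6 -298.9 9 -18.5
```

```text
time: 0.62
ee_pos: [0.3693, -0.4822, 0.2072]
eef_rot: [0.98, 0.199, 0.001, -0.001]
ft_force: [0.2, -0.1, 0.2]
width: 0.0867
grip_force: 0.0
time: 1.0
ee_pos: [0.4935, -0.3904, 0.1921]
eef_rot: [0.98, 0.199, 0.0, -0.001]
ft_force: [-1.2, -0.3, -0.6]
width: 0.087
grip_force: 0.0
time: 1.75
ee_pos: [0.6145, -0.3039, 0.103]
eef_rot: [0.987, -0.159, 0.0, 0.0]
ft_force: [-0.3, -0.7, -0.0]
width: 0.087
grip_force: 0.0
t1.75 pos [ 0.6145 -0.3039  0.103 ] yaw -18.35 F [-0.34 -0.75 -0.01] w 0.0870 g 0.0
 -> dp [ 0.027 -0.045  0.627] rot [ 0.0001 -0.0001  0.0004]
```

```bash
python3 -m pendant '[{"dp":[0.027,-0.045,0.3],"rotation":[0,0,0],"jaw":1},{"dp":[0.027,-0.045,0.622],"rotation":[0,0,0],"jaw":1},{"dp":[0.027,-0.045,0.622],"rotation":[0,0,0],"jaw":1},{"dp":[0.027,-0.045,0.622],"rotation":[0,0,0],"jaw":0.4},{"dp":[0.027,-0.045,0.622],"rotation":[0,0,0],"jaw":0.4},{"dp":[0.027,-0.045,0.622],"rotation":[0,0,0],"jaw":0.4},{"dp":[0.027,-0.045,0.622],"rotation":[0,0,0],"jaw":0.4},{"dp":[0.027,-0.045,0.622],"rotation":[0,0,0],"jaw":0.4}]'
python3 -m pendant '[{"dp":[0,0,-0.1],"rotation":[0,0,0],"jaw":0.4},{"dp":[0,0,-0.7],"rotation":[0,0,0],"jaw":0.4},{"dp":[0,0,-0.7],"rotation":[0,0,0],"jaw":0.4},{"dp":[0,0,-0.7],"rotation":[0,0,0],"jaw":0.4}]'
python3 go.py 602.9 -128.1 90 -6.2
python3 - <<'E'
from look import *
c,P=cloud("scene"); x,y,z=np.moveaxis(P,2,0)
i=c["image"][140:300,200:400,::-1]; cv2.imwrite("pics/s1.png",cv2.resize(i,None,fx=4,fy=3.7,interpolation=2))
c,P=cloud("top"); x,y,z=np.moveaxis(P,2,0); H=hsv(c)
k=(z>.02)&(z<.05)&(x>.55)&(x<.70)&(y>.05)&(y<.17)&(H[...,1]<60)
print("riveted",rect(P[k][:,:2]))
k=(z>.005)&(z<.03)&(x>.5)&(x<.72)&(y>-.2)&(y<.16)&(H[...,1]>90); print("wood",rect(P[k][:,:2]))
E
```

```text
time: 2.75
ee_pos: [0.6211, -0.298, 0.0099]
eef_rot: [0.987, -0.161, 0.0, 0.0]
ft_force: [-0.7, 0.4, 4.2]
width: 0.052
grip_force: 30.0
time: 3.25
ee_pos: [0.6225, -0.2985, 0.1183]
eef_rot: [0.987, -0.161, 0.003, 0.001]
ft_force: [0.7, 0.1, -0.6]
width: 0.0518
grip_force: 30.0
t3.25 pos [ 0.6225 -0.2985  0.1183] yaw -18.49 F [ 0.73  0.07 -0.55] w 0.0518 g 30.0
 -> dp [-0.485 -1.036  0.185] rot [ 0.0002 -0.0009 -0.0341]
riveted [622.6, 109.7, 96.1, 60.7, -5.9]
wood [615.2, -13.2, 301.8, 108.5, 83.7]
```

View pics/s1.png

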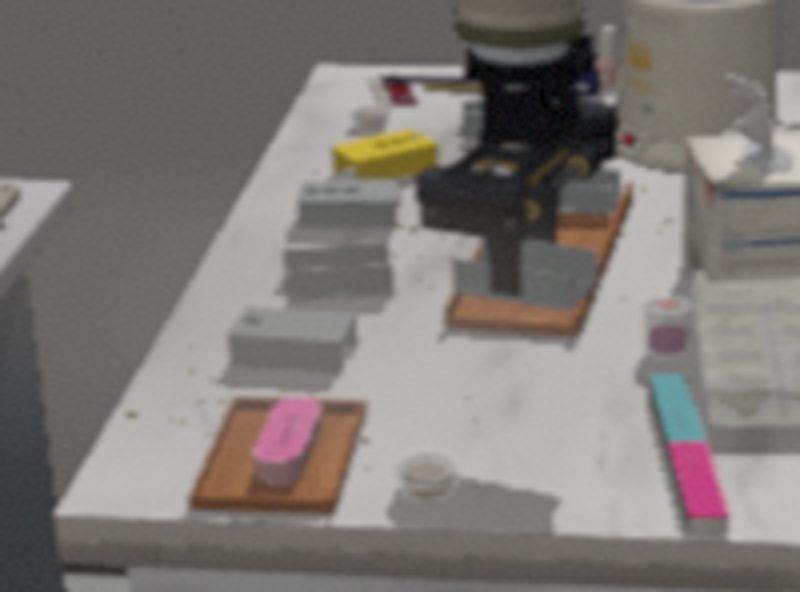

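The scene view shows the tray held between the fingers near the rack. The other trays, jars, dish and block are where they were.

```bash
python3 -m pendant '[{"dp":[-0.485,-0.9,0],"rotation":[0,0,-0.0341],"jaw":0.4},{"dp":[-0.485,-1,0.1],"rotation":[0,0,-0.0341],"jaw":0.4},{"dp":[-0.485,-1,0.185],"rotation":[0,0,-0.0341],"jaw":0.4},{"dp":[-0.485,-1,0.185],"rotation":[0,0,-0.0341],"jaw":0.4},{"dp":[-0.485,-1,0.185],"rotation":[0,0,-0.0341],"jaw":0.4},{"dp":[-0.485,-1,0.185],"rotation":[0,0,-0.0341],"jaw":0.4}]'
python3 go.py 603.3 -127.5 40 -6.2
```

```text
time: 4.1
ee_pos: [0.5993, -0.1343, 0.0864]
eef_rot: [0.998, -0.055, -0.0, 0.0]
ft_force: [0.4, -0.4, -0.1]
width: 0.0518
grip_force: 30.0
t4.10 pos [ 0.5993 -0.1343  0.0864] yaw -6.34 F [ 0.36 -0.37 -0.08] w 0.0518 g 30.0
 -> dp [ 0.021 -0.048  0.309] rot [ 0.0001  0.     -0.0004]
```

```bash
python3 -m pendant '[{"dp":[0.021,-0.048,0.309],"rotation":[0,0,0],"jaw":0.4},{"dp":[0.021,-0.048,0.309],"rotation":[0,0,0],"jaw":0.4},{"dp":[0.021,-0.048,0.309],"rotation":[0,0,0],"jaw":0.4},{"dp":[0.021,-0.048,0.309],"rotation":[0,0,0],"jaw":0.4}]'
python3 go.py 603.3 -127.5 18.5 -6.2
```

```text
time: 4.6
ee_pos: [0.6043, -0.1265, 0.042]
eef_rot: [0.999, -0.055, 0.001, 0.0]
ft_force: [-0.6, -0.6, -0.2]
width: 0.0519
grip_force: 30.0
t4.60 pos [ 0.6043 -0.1265  0.042 ] yaw -6.25 F [-0.63 -0.55 -0.19] w 0.0519 g 30.0
 -> dp [-0.006  0.007  0.157] rot [ 0.0001 -0.0004 -0.0002]
```

```bash
python3 -m pendant '[{"dp":[-0.006,0.007,0.08],"rotation":[0,0,0],"jaw":0.4},{"dp":[-0.006,0.007,0.15],"rotation":[0,0,0],"jaw":0.4},{"dp":[-0.006,0.007,0.15],"rotation":[0,0,0],"jaw":0.4},{"dp":[-0.006,0.007,0.15],"rotation":[0,0,0],"jaw":0.4}]'
python3 go.py 603.3 -127.5 18.5 -6.2
```

```text
time: 5.1
ee_pos: [0.602, -0.1266, 0.0171]
eef_rot: [0.999, -0.054, -0.0, -0.0]
ft_force: [-0.6, 0.4, -0.2]
width: 0.0522
grip_force: 30.0
t5.10 pos [ 0.602  -0.1266  0.0171] yaw -6.21 F [-0.56  0.36 -0.22] w 0.0522 g 30.0
 -> dp [ 0.009  0.005 -0.009] rot [-0.      0.0001 -0.    ]
```

```bash
python3 -m pendant '[{"dp":[0,0,0],"rotation":[0,0,0],"jaw":0.7},{"dp":[0,0,0],"rotation":[0,0,0],"jaw":0.7},{"dp":[0,0,0],"rotation":[0,0,0],"jaw":0.7},{"dp":[0,0,0],"rotation":[0,0,0],"jaw":0.7},{"dp":[0,0,-0.3],"rotation":[0,0,0],"jaw":0.7},{"dp":[0,0,-0.6],"rotation":[0,0,0],"jaw":0.7},{"dp":[0,0,-0.6],"rotation":[0,0,0],"jaw":0.7}]'
python3 go.py 448.2 -79 90 13.1
```

```text
time: 5.98
ee_pos: [0.6048, -0.127, 0.1118]
eef_rot: [0.999, -0.054, 0.004, 0.001]
ft_force: [0.3, 0.5, -0.4]
width: 0.061
grip_force: 0.0
t5.97 pos [ 0.6048 -0.127   0.1118] yaw -6.21 F [ 0.32  0.53 -0.37] w 0.0610 g 0.0
 -> dp [-1.073 -0.205  0.138] rot [ 0.0003 -0.0011 -0.0536]
```

```bash
python3 -m pendant '[{"dp":[-1,-0.205,0.1],"rotation":[0,0,-0.0536],"jaw":1},{"dp":[-1,-0.205,0.1],"rotation":[0,0,-0.0536],"jaw":1},{"dp":[-1,-0.205,0.1],"rotation":[0,0,-0.0536],"jaw":1},{"dp":[-1,-0.205,0.1],"rotation":[0,0,-0.0536],"jaw":1},{"dp":[-1,-0.205,0.1],"rotation":[0,0,-0.0536],"jaw":1}]'
python3 trays.py; python3 go.py 448.2 -79 10 13.1
```

```text
time: 6.6
ee_pos: [0.4572, -0.0801, 0.0927]
eef_rot: [0.994, 0.114, 0.0, 0.0]
ft_force: [0.7, 0.6, -0.5]
width: 0.0869
grip_force: 0.0
210 162 389 [673.1, 277.0, 140.2, 33.7, -90.0] z90 58.4
305 184 1303 [616.3, -11.9, 304.1, 111.0, 83.8] z90 27.9
268 178 29 [634.9, 102.1, 20.9, 17.5, 3.0] z90 14.0
339 190 73 [603.9, -106.3, 86.3, 12.5, -4.9] z90 38.8
199 203 82 [555.4, 293.2, 89.6, 4.4, 6.9] z90 30.7
182 204 90 [549.6, 341.8, 89.2, 5.0, 7.2] z90 30.5
448 207 198 [566.8, -420.6, 41.9, 41.7, 86.7] z90 27.5
231 242 576 [446.9, 199.1, 90.1, 52.5, 38.2] z90 31.9
275 248 552 [432.4, 74.1, 89.8, 51.9, 5.9] z90 32.2
380 250 400 [435.5, -219.8, 89.6, 40.9, -5.0] z90 32.5
434 242 390 [463.2, -378.5, 101.1, 31.4, -88.4] z90 28.3
183 253 161 [412.4, 329.9, 36.7, 36.2, -88.5] z90 21.2
t6.65 pos [ 0.4574 -0.0801  0.0926] yaw 13.07 F [ 0.37 -0.7  -0.13] w 0.0864 g 0.0
 -> dp [-0.058 -0.021  0.551] rot [ 0.     -0.0001 -0.0001]
```

```bash
python3 -m pendant '[{"dp":[-0.058,-0.021,0.3],"rotation":[0,0,0],"jaw":1},{"dp":[-0.058,-0.021,0.548],"rotation":[0,0,0],"jaw":1},{"dp":[-0.058,-0.021,0.548],"rotation":[0,0,0],"jaw":1},{"dp":[-0.058,-0.021,0.548],"rotation":[0,0,0],"jaw":0.4},{"dp":[-0.058,-0.021,0.548],"rotation":[0,0,0],"jaw":0.4},{"dp":[-0.058,-0.021,0.548],"rotation":[0,0,0],"jaw":0.4},{"dp":[-0.058,-0.021,0.548],"rotation":[0,0,0],"jaw":0.4},{"dp":[-0.058,-0.021,0.548],"rotation":[0,0,0],"jaw":0.4}]'
python3 go.py 448.2 -79 10 13.1
python3 -m pendant '[{"dp":[0,0,-0.1],"rotation":[0,0,0],"jaw":0.4},{"dp":[0,0,-0.6],"rotation":[0,0,0],"jaw":0.4},{"dp":[0,0,-0.6],"rotation":[0,0,0],"jaw":0.4},{"dp":[0,0,-0.6],"rotation":[0,0,0],"jaw":0.4}]'
python3 go.py 611.8 -50.6 45 -6.2
```

```text
time: 7.65
ee_pos: [0.4476, -0.0788, 0.0109]
eef_rot: [0.993, 0.114, 0.0, 0.0]
ft_force: [-1.1, -1.1, 5.2]
width: 0.052
grip_force: 30.0
t7.65 pos [ 0.4476 -0.0788  0.0109] yaw 13.09 F [-1.1  -1.06  5.24] w 0.0520 g 30.0
 -> dp [0.004 0.002 0.006] rot [ 0.0001 -0.0001 -0.    ]
time: 8.15
ee_pos: [0.4479, -0.0789, 0.1016]
eef_rot: [0.993, 0.114, 0.001, 0.001]
ft_force: [1.3, -0.2, -1.4]
width: 0.0518
grip_force: 30.0
t8.15 pos [ 0.4479 -0.0789  0.1016] yaw 13.08 F [ 1.26 -0.24 -1.35] w 0.0518 g 30.0
 -> dp [1.106 0.063 0.379] rot [ 0.0002 -0.0004  0.0536]
```

```bash
python3 -m pendant '[{"dp":[1,0.063,0],"rotation":[0,0,0.0536],"jaw":0.4},{"dp":[1,0.063,0],"rotation":[0,0,0.0536],"jaw":0.4},{"dp":[1,0.063,0],"rotation":[0,0,0.0536],"jaw":0.4},{"dp":[1,0.063,0],"rotation":[0,0,0.0536],"jaw":0.4},{"dp":[1,0.063,0],"rotation":[0,0,0.0536],"jaw":0.4}]'
python3 - <<'E'
from look import *
c,P=cloud("top"); x,y,z=np.moveaxis(P,2,0)
m=(z>.025)&(z<.05)&(x>.53)&(x<.69)&(y>-.17)&(y<-.085)
n,l,s,_=cv2.connectedComponentsWithStats(m.astype(np.uint8),connectivity=8)
for k in range(1,n):
    if s[k,4]>15: print(s[k,4],rect(P[l==k][:,:2]),np.percentile(P[l==k][:,2],[50,95]))
E
python3 go.py 611.3 -50.4 40 -6.2
```

```text
time: 8.78
ee_pos: [0.5941, -0.0541, 0.099]
eef_rot: [0.999, -0.054, -0.001, 0.0]
ft_force: [-0.4, -0.1, -1.2]
width: 0.0524
grip_force: 30.0
t8.82 pos [ 0.5942 -0.0543  0.0995] yaw -6.22 F [ 0.23 -0.08 -1.61] w 0.0517 g 30.0
 -> dp [ 0.111 -0.038  0.397] rot [ 0.0001  0.0003 -0.0001]
```

```bash
python3 -m pendant '[{"dp":[0.111,-0.038,0.2],"rotation":[0,0,0],"jaw":0.4},{"dp":[0.111,-0.038,0.38],"rotation":[0,0,0],"jaw":0.4},{"dp":[0.111,-0.038,0.38],"rotation":[0,0,0],"jaw":0.4},{"dp":[0.111,-0.038,0.38],"rotation":[0,0,0],"jaw":0.4}]'
python3 go.py 611.3 -50.4 18.8 -6.2
```

```text
time: 9.32
ee_pos: [0.6129, -0.0504, 0.0447]
eef_rot: [0.999, -0.054, 0.001, 0.0]
ft_force: [1.4, -0.0, -0.6]
width: 0.0517
grip_force: 30.0
t9.32 pos [ 0.6129 -0.0504  0.0447] yaw -6.23 F [ 1.42 -0.04 -0.56] w 0.0517 g 30.0
 -> dp [-0.011  0.001  0.173] rot [ 0.     -0.0002 -0.0001]
```

```bash
python3 -m pendant '[{"dp":[-0.008,0,0.08],"rotation":[0,0,0],"jaw":0.4},{"dp":[-0.008,0,0.165],"rotation":[0,0,0],"jaw":0.4},{"dp":[-0.008,0,0.165],"rotation":[0,0,0],"jaw":0.4},{"dp":[-0.008,0,0.165],"rotation":[0,0,0],"jaw":0.4}]'
python3 go.py 611.3 -50.4 18.8 -6.2
python3 -m pendant '[{"dp":[0,0,0],"rotation":[0,0,0],"jaw":0.7},{"dp":[0,0,0],"rotation":[0,0,0],"jaw":0.7},{"dp":[0,0,0],"rotation":[0,0,0],"jaw":0.7},{"dp":[0,0,0],"rotation":[0,0,0],"jaw":0.7},{"dp":[0,0,-0.3],"rotation":[0,0,0],"jaw":0.7},{"dp":[0,0,-0.7],"rotation":[0,0,0],"jaw":0.7},{"dp":[0,0,-0.7],"rotation":[0,0,0],"jaw":0.7}]'
python3 go.py 552.4 317.6 90 6.7
```

```text
time: 9.82
ee_pos: [0.6113, -0.05, 0.0182]
eef_rot: [0.999, -0.054, -0.0, 0.0]
ft_force: [0.1, 0.7, -1.4]
width: 0.0516
grip_force: 30.0
t9.82 pos [ 0.6113 -0.05    0.0182] yaw -6.21 F [ 0.07  0.68 -1.43] w 0.0516 g 30.0
 -> dp [ 0.001  0.003 -0.004] rot [ 0.      0.0001 -0.    ]
time: 10.7
ee_pos: [0.6147, -0.0499, 0.1292]
eef_rot: [0.999, -0.054, 0.005, 0.0]
ft_force: [0.8, 0.2, -0.8]
width: 0.0606
grip_force: 0.0
t10.70 pos [ 0.6147 -0.0499  0.1292] yaw -6.21 F [ 0.82  0.18 -0.78] w 0.0606 g 0.0
 -> dp [-0.68  -2.39   0.256] rot [ 0.0001 -0.0014 -0.0359]
```

```bash
python3 -m pendant '[{"dp":[-0.5,-0.9,0],"rotation":[0,0,0],"jaw":1},{"dp":[-0.5,-0.9,0],"rotation":[0,0,0],"jaw":1},{"dp":[-0.5,-0.9,0],"rotation":[0,0,0],"jaw":1}]'
python3 -m pendant '[{"dp":[-0.1,-0.9,0],"rotation":[0,0,0],"jaw":1},{"dp":[-0.1,-0.9,0],"rotation":[0,0,0],"jaw":1},{"dp":[-0.1,-0.9,0],"rotation":[0,0,0],"jaw":1}]'
python3 trays.py; python3 go.py 552.4 317.6 80 6.7
python3 - <<'E'
from look import *
c,P=cloud("top"); x,y,z=np.moveaxis(P,2,0)
m=(z>.032)&(z<.05)&(x>.53)&(x<.69)&(y>-.17)&(y<.15)
n,l,s,_=cv2.connectedComponentsWithStats(m.astype(np.uint8),connectivity=8)
for k in range(1,n):
    if s[k,4]>15: print(s[k,4],rect(P[l==k][:,:2]),np.percentile(P[l==k][:,2],[50,95]))
E
```

```text
time: 11.08
ee_pos: [0.5498, 0.0961, 0.1233]
eef_rot: [0.999, -0.052, -0.0, -0.0]
ft_force: [0.6, -0.2, 0.3]
width: 0.0822
grip_force: 0.0
time: 11.45
ee_pos: [0.5494, 0.2337, 0.1232]
eef_rot: [0.999, -0.051, -0.001, -0.001]
ft_force: [0.2, 0.1, -0.6]
width: 0.0869
grip_force: 0.0
214 162 324 [671.2, 258.5, 106.9, 24.6, -79.3] z90 60.5
309 185 1599 [615.7, -12.1, 303.3, 111.6, 83.8] z90 35.7
267 188 32 [606.0, 105.6, 26.1, 15.7, 18.0] z90 13.8
448 207 199 [567.1, -420.5, 42.3, 42.0, -0.3] z90 27.6
236 239 217 [457.8, 185.4, 90.7, 20.2, 35.2] z90 32.1
275 248 550 [432.3, 74.3, 89.7, 52.5, 5.3] z90 32.3
377 250 599 [435.9, -214.1, 89.8, 52.8, -4.5] z90 32.6
434 242 391 [463.2, -378.4, 98.6, 31.4, -88.3] z90 28.3
t11.50 pos [0.5499 0.2324 0.123 ] yaw -5.90 F [-1.32  1.02  0.79] w 0.0866 g 0.0
 -> dp [-0.041 -0.567  0.288] rot [-0.0002  0.0002 -0.035 ]
33 [630.8, 79.9, 78.8, 3.0, -5.8] [0.03751129 0.04156459]
33 [622.3, 130.3, 69.8, 3.5, -6.5] [0.03634518 0.04044855]
33 [612.8, -26.4, 87.2, 2.8, -6.2] [0.03778383 0.03918253]
35 [608.6, -74.9, 86.9, 3.0, -6.1] [0.03783659 0.04020308]
35 [604.0, -102.7, 86.9, 2.9, -6.2] [0.03786898 0.0422259 ]
18 [623.0, -154.1, 41.6, 3.1, -6.3] [0.03712061 0.04145048]
18 [577.0, -149.1, 40.6, 3.5, -5.8] [0.03740352 0.04116363]
```

```bash
python3 -m pendant '[{"dp":[-0.041,-0.567,0.2],"rotation":[0,0,-0.035],"jaw":1},{"dp":[-0.041,-0.567,0.2],"rotation":[0,0,-0.035],"jaw":1},{"dp":[-0.041,-0.567,0.2],"rotation":[0,0,-0.035],"jaw":1},{"dp":[-0.041,-0.567,0.2],"rotation":[0,0,-0.035],"jaw":1}]'
python3 go.py 552.4 317.6 10 6.7
```

```text
time: 12.05
ee_pos: [0.5554, 0.3107, 0.0936]
eef_rot: [0.999, 0.054, 0.0, 0.001]
ft_force: [0.6, 0.1, 0.4]
width: 0.0873
grip_force: 0.0
t12.05 pos [0.5554 0.3107 0.0936] yaw 6.20 F [0.59 0.07 0.38] w 0.0873 g 0.0
 -> dp [-0.015 -0.049  0.557] rot [ 0.0003 -0.     -0.0014]
```

```bash
python3 -m pendant '[{"dp":[-0.015,-0.045,0.3],"rotation":[0,0,-0.001],"jaw":1},{"dp":[-0.015,-0.045,0.555],"rotation":[0,0,-0.001],"jaw":1},{"dp":[-0.015,-0.045,0.555],"rotation":[0,0,-0.001],"jaw":1},{"dp":[-0.015,-0.045,0.555],"rotation":[0,0,-0.001],"jaw":0.4},{"dp":[-0.015,-0.045,0.555],"rotation":[0,0,-0.001],"jaw":0.4},{"dp":[-0.015,-0.045,0.555],"rotation":[0,0,-0.001],"jaw":0.4},{"dp":[-0.015,-0.045,0.555],"rotation":[0,0,-0.001],"jaw":0.4},{"dp":[-0.015,-0.045,0.555],"rotation":[0,0,-0.001],"jaw":0.4}]'
python3 go.py 552.4 317.6 10 6.7
python3 -m pendant '[{"dp":[0,0,-0.1],"rotation":[0,0,0],"jaw":0.4},{"dp":[0,0,-0.6],"rotation":[0,0,0],"jaw":0.4},{"dp":[0,0,-0.6],"rotation":[0,0,0],"jaw":0.4},{"dp":[0,0,-0.6],"rotation":[0,0,0],"jaw":0.4}]'
python3 go.py 620.3 27.0 90 -6.2
```

```text
time: 13.05
ee_pos: [0.5516, 0.3199, 0.0109]
eef_rot: [0.998, 0.059, 0.0, 0.0]
ft_force: [-1.0, -0.9, 3.2]
width: 0.0519
grip_force: 30.0
t13.05 pos [0.5516 0.3199 0.0109] yaw 6.75 F [-0.98 -0.88  3.25] w 0.0519 g 30.0
 -> dp [0.004 0.016 0.006] rot [ 0.     -0.0001  0.0001]
time: 13.55
ee_pos: [0.5519, 0.3203, 0.1019]
eef_rot: [0.998, 0.059, 0.001, -0.0]
ft_force: [-0.4, -0.2, -1.2]
width: 0.0517
grip_force: 30.0
t13.55 pos [0.5519 0.3203 0.1019] yaw 6.76 F [-0.37 -0.19 -1.16] w 0.0517 g 30.0
 -> dp [0.222 1.995 0.079] rot [-0.0002 -0.0004  0.036 ]
```

```bash
python3 -m pendant '[{"dp":[0,1,0],"rotation":[0,0,0],"jaw":0.4},{"dp":[0,1,0],"rotation":[0,0,0],"jaw":0.4},{"dp":[0,1,0],"rotation":[0,0,0],"jaw":0.4}]'
python3 -m pendant '[{"dp":[0.22,0.98,0],"rotation":[0,0,0.036],"jaw":0.4},{"dp":[0.22,0.98,0],"rotation":[0,0,0.036],"jaw":0.4},{"dp":[0.22,0.98,0],"rotation":[0,0,0.036],"jaw":0.4},{"dp":[0.22,0.98,0],"rotation":[0,0,0.036],"jaw":0.4},{"dp":[0.22,0.98,0],"rotation":[0,0,0.036],"jaw":0.4}]'
python3 go.py 619.5 27.0 45 -6.2
```

```text
time: 13.92
ee_pos: [0.5689, 0.1654, 0.0985]
eef_rot: [0.998, 0.056, -0.001, 0.001]
ft_force: [0.4, 1.0, -0.6]
width: 0.052
grip_force: 30.0
time: 14.55
ee_pos: [0.6181, 0.03, 0.0993]
eef_rot: [0.999, -0.054, -0.001, -0.0]
ft_force: [0.5, -0.3, -0.6]
width: 0.0518
grip_force: 30.0
t14.55 pos [0.6181 0.03   0.0993] yaw -6.14 F [ 0.55 -0.35 -0.57] w 0.0518 g 30.0
 -> dp [0.012 0.019 0.362] rot [-0.0001  0.0003  0.0002]
```

```bash
python3 -m pendant '[{"dp":[0.012,0.019,0.2],"rotation":[0,0,0],"jaw":0.4},{"dp":[0.012,0.019,0.362],"rotation":[0,0,0],"jaw":0.4},{"dp":[0.012,0.019,0.362],"rotation":[0,0,0],"jaw":0.4},{"dp":[0.012,0.019,0.362],"rotation":[0,0,0],"jaw":0.4}]'
python3 go.py 619.5 27.0 18.8 -6.2
```

```text
time: 15.05
ee_pos: [0.6208, 0.0269, 0.047]
eef_rot: [0.999, -0.053, 0.0, -0.0]
ft_force: [0.6, 0.1, -0.8]
width: 0.0516
grip_force: 30.0
t15.05 pos [0.6208 0.0269 0.047 ] yaw -6.13 F [ 0.63  0.07 -0.85] w 0.0516 g 30.0
 -> dp [-0.009  0.001  0.188] rot [-0.0001 -0.0001  0.0002]
```

```bash
python3 -m pendant '[{"dp":[-0.006,0,0.09],"rotation":[0,0,0],"jaw":0.4},{"dp":[-0.006,0,0.18],"rotation":[0,0,0],"jaw":0.4},{"dp":[-0.006,0,0.18],"rotation":[0,0,0],"jaw":0.4},{"dp":[-0.006,0,0.18],"rotation":[0,0,0],"jaw":0.4}]'
python3 -m pendant '[{"dp":[0,0,0],"rotation":[0,0,0],"jaw":0.7},{"dp":[0,0,0],"rotation":[0,0,0],"jaw":0.7},{"dp":[0,0,0],"rotation":[0,0,0],"jaw":0.7},{"dp":[0,0,0],"rotation":[0,0,0],"jaw":0.7},{"dp":[0,0,-0.3],"rotation":[0,0,0],"jaw":0.7},{"dp":[0,0,-0.7],"rotation":[0,0,0],"jaw":0.7},{"dp":[0,0,-0.7],"rotation":[0,0,0],"jaw":0.7}]'
python3 go.py 432.4 74.2 90 5.6
```

```text
time: 15.55
ee_pos: [0.6193, 0.0258, 0.0186]
eef_rot: [0.999, -0.054, -0.0, 0.0]
ft_force: [-0.2, -0.0, -0.9]
width: 0.0521
grip_force: 30.0
time: 16.42
ee_pos: [0.6227, 0.0264, 0.1296]
eef_rot: [0.999, -0.054, 0.004, -0.0]
ft_force: [-0.7, -0.8, -1.2]
width: 0.0608
grip_force: 0.0
t16.43 pos [0.6227 0.0264 0.1296] yaw -6.21 F [-0.68 -0.81 -1.16] w 0.0608 g 0.0
 -> dp [-1.298 -0.179  0.253] rot [-0.0001 -0.0014 -0.0328]
```

```bash
python3 -m pendant '[{"dp":[-0.9,-0.1,0],"rotation":[0,0,0],"jaw":0.8},{"dp":[-0.9,-0.1,0],"rotation":[0,0,0],"jaw":0.8},{"dp":[-0.9,-0.1,0],"rotation":[0,0,0],"jaw":0.8}]'
python3 -m pendant '[{"dp":[-0.41,-0.08,0.24],"rotation":[0,0,-0.0328],"jaw":0.8},{"dp":[-0.41,-0.08,0.24],"rotation":[0,0,-0.0328],"jaw":0.8},{"dp":[-0.41,-0.08,0.24],"rotation":[0,0,-0.0328],"jaw":0.8},{"dp":[-0.41,-0.08,0.24],"rotation":[0,0,-0.0328],"jaw":0.8}]'
python3 trays.py; python3 go.py 432.4 74.2 10 5.6
python3 - <<'E'
from look import *
c,P=cloud("top"); x,y,z=np.moveaxis(P,2,0)
m=(z>.032)&(z<.05)&(x>.53)&(x<.69)&(y>-.17)&(y<.15)
n,l,s,_=cv2.connectedComponentsWithStats(m.astype(np.uint8),connectivity=8)
for k in range(1,n):
    if s[k,4]>15: print(s[k,4],rect(P[l==k][:,:2]),np.percentile(P[l==k][:,2],[50,95]))
E
```

```text
time: 16.8
ee_pos: [0.4832, 0.0559, 0.1231]
eef_rot: [0.999, -0.053, -0.001, 0.001]
ft_force: [0.4, -1.1, 0.1]
width: 0.0692
grip_force: 0.0
time: 17.3
ee_pos: [0.429, 0.0738, 0.089]
eef_rot: [0.999, 0.048, 0.001, -0.0]
ft_force: [-0.1, -0.1, -0.3]
width: 0.0698
grip_force: 0.0
210 162 384 [672.6, 275.3, 137.6, 33.3, -89.5] z90 58.9
309 186 1852 [616.3, -12.1, 303.3, 111.3, 84.0] z90 36.4
318 176 25 [644.9, -41.9, 27.2, 12.6, -4.5] z90 13.6
324 191 26 [602.7, -60.4, 22.1, 14.7, -16.6] z90 14.4
448 207 203 [566.7, -420.4, 42.3, 41.2, 87.8] z90 27.1
219 237 81 [455.5, 233.4, 52.8, 24.1, 6.5] z90 32.1
377 250 599 [436.0, -213.9, 89.9, 52.6, -5.0] z90 32.3
434 242 391 [463.2, -378.5, 99.0, 31.4, -88.3] z90 28.3
183 253 160 [412.4, 330.0, 37.0, 36.1, -87.9] z90 21.2
t17.35 pos [0.4289 0.0739 0.0889] yaw 5.50 F [-0.24  1.2   0.02] w 0.0695 g 0.0
 -> dp [0.023 0.    0.526] rot [-0.0001 -0.0003 -0.0003]
40 [630.5, 129.1, 87.7, 3.0, -6.3] [0.03756234 0.04083395]
39 [625.9, 80.5, 86.3, 3.2, -6.1] [0.0363745  0.03979631]
39 [621.6, 49.4, 87.5, 3.4, -6.5] [0.03745327 0.04066133]
36 [617.3, 0.6, 87.7, 3.0, -6.5] [0.03720622 0.04021994]
33 [613.1, -26.4, 86.6, 2.8, -6.2] [0.03713078 0.04133198]
34 [608.6, -75.0, 87.6, 2.9, -6.0] [0.03754365 0.03981647]
35 [603.9, -102.7, 87.1, 3.2, -6.4] [0.03792119 0.03969731]
36 [599.5, -151.6, 87.3, 2.8, -6.5] [0.03652648 0.04054917]
```

```bash
python3 -m pendant '[{"dp":[0.023,0,0.3],"rotation":[0,0,0],"jaw":0.8},{"dp":[0.023,0,0.53],"rotation":[0,0,0],"jaw":0.8},{"dp":[0.023,0,0.53],"rotation":[0,0,0],"jaw":0.8},{"dp":[0.023,0,0.53],"rotation":[0,0,0],"jaw":0.4},{"dp":[0.023,0,0.53],"rotation":[0,0,0],"jaw":0.4},{"dp":[0.023,0,0.53],"rotation":[0,0,0],"jaw":0.4},{"dp":[0.023,0,0.53],"rotation":[0,0,0],"jaw":0.4}]'
python3 go.py 432.4 74.2 10 5.6
python3 -m pendant '[{"dp":[0,0,-0.1],"rotation":[0,0,0],"jaw":0.4},{"dp":[0,0,-0.7],"rotation":[0,0,0],"jaw":0.4},{"dp":[0,0,-0.7],"rotation":[0,0,0],"jaw":0.4},{"dp":[0,0,-0.7],"rotation":[0,0,0],"jaw":0.4}]'
python3 go.py 606.8 -89 100 -6.2
```

```text
time: 18.27
ee_pos: [0.4317, 0.0743, 0.0099]
eef_rot: [0.999, 0.049, 0.001, 0.0]
ft_force: [-1.8, -0.4, 8.2]
width: 0.0517
grip_force: 30.0
t18.27 pos [0.4317 0.0743 0.0099] yaw 5.59 F [-1.83 -0.38  8.2 ] w 0.0517 g 30.0
 -> dp [ 0.004  0.001 -0.001] rot [ 0.0001 -0.0004 -0.    ]
time: 18.77
ee_pos: [0.4322, 0.0746, 0.1166]
eef_rot: [0.999, 0.049, 0.003, 0.0]
ft_force: [0.7, 0.2, -1.3]
width: 0.0518
grip_force: 30.0
t18.77 pos [0.4322 0.0746 0.1166] yaw 5.60 F [ 0.66  0.2  -1.34] w 0.0518 g 30.0
 -> dp [1.051 1.199 0.117] rot [-0.     -0.0008  0.0328]
```

```bash
python3 -m pendant '[{"dp":[0.3,1,0],"rotation":[0,0,0],"jaw":0.4},{"dp":[0.3,1,0],"rotation":[0,0,0],"jaw":0.4},{"dp":[0.3,1,0],"rotation":[0,0,0],"jaw":0.4}]'
python3 -m pendant '[{"dp":[0.73,0.2,0],"rotation":[0,0,0.0328],"jaw":0.4},{"dp":[0.73,0.2,0],"rotation":[0,0,0.0328],"jaw":0.4},{"dp":[0.73,0.2,0],"rotation":[0,0,0.0328],"jaw":0.4},{"dp":[0.73,0.2,0],"rotation":[0,0,0.0328],"jaw":0.4},{"dp":[0.73,0.2,0],"rotation":[0,0,0.0328],"jaw":0.4}]'
python3 go.py 606.8 -89 52 -6.2
```

```text
time: 19.15
ee_pos: [0.4899, -0.0739, 0.1129]
eef_rot: [0.999, 0.047, -0.001, 0.0]
ft_force: [0.4, -0.8, -0.4]
width: 0.0521
grip_force: 30.0
time: 19.77
ee_pos: [0.601, -0.0896, 0.1137]
eef_rot: [0.999, -0.054, -0.0, 0.0]
ft_force: [-0.7, -0.3, 0.0]
width: 0.052
grip_force: 30.0
t19.77 pos [ 0.601  -0.0896  0.1137] yaw -6.18 F [-0.73 -0.32  0.04] w 0.0520 g 30.0
 -> dp [ 0.038 -0.008  0.412] rot [0.0001 0.0001 0.    ]
```

```bash
python3 -m pendant '[{"dp":[0.038,-0.008,0.2],"rotation":[0,0,0],"jaw":0.4},{"dp":[0.038,-0.008,0.4],"rotation":[0,0,0],"jaw":0.4},{"dp":[0.038,-0.008,0.4],"rotation":[0,0,0],"jaw":0.4},{"dp":[0.038,-0.008,0.4],"rotation":[0,0,0],"jaw":0.4}]'
python3 go.py 606.5 -89 21.5 -6.2
```

```text
time: 20.27
ee_pos: [0.6082, -0.0893, 0.0552]
eef_rot: [0.999, -0.054, 0.001, 0.0]
ft_force: [0.3, -0.9, -0.9]
width: 0.0518
grip_force: 30.0
t20.27 pos [ 0.6082 -0.0893  0.0552] yaw -6.21 F [ 0.33 -0.89 -0.91] w 0.0518 g 30.0
 -> dp [-0.012 -0.001  0.225] rot [ 0.     -0.0003 -0.    ]
```

```bash
python3 -m pendant '[{"dp":[-0.008,0,0.11],"rotation":[0,0,0],"jaw":0.4},{"dp":[-0.008,0,0.215],"rotation":[0,0,0],"jaw":0.4},{"dp":[-0.008,0,0.215],"rotation":[0,0,0],"jaw":0.4},{"dp":[-0.008,0,0.215],"rotation":[0,0,0],"jaw":0.4}]'
python3 go.py 606.5 -89 21.5 -6.2
```

```text
time: 20.78
ee_pos: [0.6062, -0.089, 0.0207]
eef_rot: [0.999, -0.054, -0.0, -0.0]
ft_force: [-0.4, -0.4, -0.2]
width: 0.052
grip_force: 30.0
t20.77 pos [ 0.6062 -0.089   0.0207] yaw -6.21 F [-0.38 -0.41 -0.19] w 0.0520 g 30.0
 -> dp [ 0.002 -0.    -0.005] rot [-0.      0.0001 -0.    ]
```

Releasing, then on to the one-hole tray at (435.9,-214, yaw -4.9).

```bash
python3 -m pendant '[{"dp":[0,0,0],"rotation":[0,0,0],"jaw":0.7},{"dp":[0,0,0],"rotation":[0,0,0],"jaw":0.7},{"dp":[0,0,0],"rotation":[0,0,0],"jaw":0.7},{"dp":[0,0,0],"rotation":[0,0,0],"jaw":0.7},{"dp":[0,0,-0.3],"rotation":[0,0,0],"jaw":0.7},{"dp":[0,0,-0.7],"rotation":[0,0,0],"jaw":0.7},{"dp":[0,0,-0.7],"rotation":[0,0,0],"jaw":0.7}]'
python3 go.py 435.9 -214 90 -4.9
```

```text
time: 21.65
ee_pos: [0.6097, -0.0892, 0.1319]
eef_rot: [0.999, -0.054, 0.005, 0.0]
ft_force: [-0.9, 0.6, -0.1]
width: 0.0613
grip_force: 0.0
t21.65 pos [ 0.6097 -0.0892  0.1319] yaw -6.21 F [-0.87  0.56 -0.1 ] w 0.0613 g 0.0
 -> dp [-1.064  0.952  0.27 ] rot [ 0.0001 -0.0014 -0.0036]
```

```bash
python3 -m pendant '[{"dp":[-1,0.95,0.2],"rotation":[0,0,-0.0036],"jaw":0.9},{"dp":[-1,0.95,0.2],"rotation":[0,0,-0.0036],"jaw":0.9},{"dp":[-1,0.95,0.2],"rotation":[0,0,-0.0036],"jaw":0.9},{"dp":[-1,0.95,0.2],"rotation":[0,0,-0.0036],"jaw":0.9},{"dp":[-1,0.95,0.2],"rotation":[0,0,-0.0036],"jaw":0.9}]'
python3 trays.py; python3 go.py 435.9 -214 10 -4.9
python3 - <<'E'
from look import *
c,P=cloud("top"); x,y,z=np.moveaxis(P,2,0)
m=(z>.032)&(z<.05)&(x>.53)&(x<.69)&(y>-.17)&(y<.15)
n,l,s,_=cv2.connectedComponentsWithStats(m.astype(np.uint8),connectivity=8)
for k in range(1,n):
    if s[k,4]>15: print(s[k,4],rect(P[l==k][:,:2]),np.percentile(P[l==k][:,2],[50,95]))
E
```

```text
time: 22.28
ee_pos: [0.4405, -0.2157, 0.0959]
eef_rot: [0.999, -0.044, -0.0, 0.0]
ft_force: [0.2, 0.8, 0.6]
width: 0.0784
grip_force: 0.0
210 162 374 [672.8, 276.2, 138.7, 33.3, -89.6] z90 56.7
313 186 2208 [616.2, -11.9, 303.8, 110.9, 83.9] z90 41.1
266 182 45 [622.5, 108.0, 45.0, 18.1, 28.7] z90 14.4
448 207 200 [567.0, -420.5, 42.4, 42.2, -87.6] z90 27.5
231 242 575 [446.9, 199.0, 90.5, 52.3, 38.1] z90 32.1
183 253 160 [412.4, 330.3, 37.4, 36.2, -88.1] z90 20.4
372 263 58 [400.0, -203.2, 36.9, 16.5, 83.5] z90 31.6
t22.32 pos [ 0.442  -0.2145  0.0962] yaw -4.97 F [0.57 0.69 0.26] w 0.0782 g 0.0
 -> dp [-0.041 -0.     0.575] rot [ 0.     -0.     -0.0002]
42 [630.6, 129.3, 87.4, 3.5, -6.0] [0.03691395 0.04081933]
40 [626.5, 80.2, 87.7, 3.1, -6.1] [0.03665848 0.04021572]
36 [618.0, 0.5, 88.3, 3.1, -6.3] [0.03720022 0.04162983]
33 [612.9, -26.4, 87.3, 2.8, -6.2] [0.03747411 0.04080736]
520 [606.9, -89.9, 90.3, 52.0, -5.9] [0.04089256 0.04413136]
37 [599.4, -151.6, 87.3, 3.1, -6.5] [0.03714496 0.04023942]
22 [603.5, 51.5, 50.3, 3.3, -6.3] [0.03686225 0.04288198]
```

```bash
python3 -m pendant '[{"dp":[-0.041,0,0.3],"rotation":[0,0,0],"jaw":0.9},{"dp":[-0.041,0,0.575],"rotation":[0,0,0],"jaw":0.9},{"dp":[-0.041,0,0.575],"rotation":[0,0,0],"jaw":0.9},{"dp":[-0.041,0,0.575],"rotation":[0,0,0],"jaw":0.4},{"dp":[-0.041,0,0.575],"rotation":[0,0,0],"jaw":0.4},{"dp":[-0.041,0,0.575],"rotation":[0,0,0],"jaw":0.4},{"dp":[-0.041,0,0.575],"rotation":[0,0,0],"jaw":0.4},{"dp":[-0.041,0,0.575],"rotation":[0,0,0],"jaw":0.4}]'
python3 go.py 435.9 -214 10 -4.9
python3 -m pendant '[{"dp":[0,0,-0.1],"rotation":[0,0,0],"jaw":0.4},{"dp":[0,0,-0.7],"rotation":[0,0,0],"jaw":0.4},{"dp":[0,0,-0.7],"rotation":[0,0,0],"jaw":0.4},{"dp":[0,0,-0.7],"rotation":[0,0,0],"jaw":0.4}]'
python3 go.py 624.2 65.5 100 -6.2
```

```text
time: 23.38
ee_pos: [0.4365, -0.2143, 0.011]
eef_rot: [0.999, -0.043, 0.001, 0.0]
ft_force: [-1.5, 0.8, 6.6]
width: 0.0516
grip_force: 30.0
t23.38 pos [ 0.4365 -0.2143  0.011 ] yaw -4.92 F [-1.5   0.8   6.64] w 0.0516 g 30.0
 -> dp [-0.004 -0.002  0.007] rot [ 0.0001 -0.0002 -0.0001]
time: 23.88
ee_pos: [0.4373, -0.2146, 0.1182]
eef_rot: [0.999, -0.043, 0.002, 0.001]
ft_force: [-1.2, -0.6, -1.9]
width: 0.0515
grip_force: 30.0
t23.88 pos [ 0.4373 -0.2146  0.1182] yaw -4.92 F [-1.18 -0.6  -1.88] w 0.0515 g 30.0
 -> dp [ 1.08  -1.968  0.122] rot [ 0.0003 -0.0008  0.0036]
```

```bash
python3 -m pendant '[{"dp":[0.5,-0.98,0],"rotation":[0,0,0],"jaw":0.4},{"dp":[0.5,-0.98,0],"rotation":[0,0,0],"jaw":0.4},{"dp":[0.5,-0.98,0],"rotation":[0,0,0],"jaw":0.4}]'
python3 -m pendant '[{"dp":[0.58,-0.98,0],"rotation":[0,0,0.0036],"jaw":0.4},{"dp":[0.58,-0.98,0],"rotation":[0,0,0.0036],"jaw":0.4},{"dp":[0.58,-0.98,0],"rotation":[0,0,0.0036],"jaw":0.4},{"dp":[0.58,-0.98,0],"rotation":[0,0,0.0036],"jaw":0.4},{"dp":[0.58,-0.98,0],"rotation":[0,0,0.0036],"jaw":0.4}]'
python3 go.py 624.2 65.5 53 -6.2
```

```text
time: 24.25
ee_pos: [0.5236, -0.0708, 0.1144]
eef_rot: [0.999, -0.042, -0.001, -0.0]
ft_force: [0.4, -0.8, -0.3]
width: 0.0522
grip_force: 30.0
time: 24.88
ee_pos: [0.6217, 0.0644, 0.114]
eef_rot: [0.999, -0.054, -0.001, 0.0]
ft_force: [-0.4, -0.4, -0.3]
width: 0.0518
grip_force: 30.0
t24.88 pos [0.6217 0.0644 0.114 ] yaw -6.22 F [-0.43 -0.36 -0.31] w 0.0518 g 30.0
 -> dp [ 0.016 -0.009  0.407] rot [ 0.0001  0.0003 -0.    ]
```

```bash
python3 -m pendant '[{"dp":[0.016,-0.009,0.2],"rotation":[0,0,0],"jaw":0.4},{"dp":[0.016,-0.009,0.4],"rotation":[0,0,0],"jaw":0.4},{"dp":[0.016,-0.009,0.4],"rotation":[0,0,0],"jaw":0.4},{"dp":[0.016,-0.009,0.4],"rotation":[0,0,0],"jaw":0.4}]'
python3 go.py 624.2 65.5 22.5 -6.2
```

```text
time: 25.38
ee_pos: [0.6254, 0.0653, 0.0564]
eef_rot: [0.999, -0.055, 0.001, 0.0]
ft_force: [0.8, -0.7, -0.8]
width: 0.0519
grip_force: 30.0
t25.38 pos [0.6254 0.0653 0.0564] yaw -6.28 F [ 0.83 -0.65 -0.78] w 0.0519 g 30.0
 -> dp [-0.009 -0.     0.226] rot [ 0.     -0.0002 -0.0002]
```

```bash
python3 -m pendant '[{"dp":[-0.005,0,0.11],"rotation":[0,0,0],"jaw":0.4},{"dp":[-0.005,0,0.217],"rotation":[0,0,0],"jaw":0.4},{"dp":[-0.005,0,0.217],"rotation":[0,0,0],"jaw":0.4},{"dp":[-0.005,0,0.217],"rotation":[0,0,0],"jaw":0.4}]'
python3 -m pendant '[{"dp":[0,0,0],"rotation":[0,0,0],"jaw":0.7},{"dp":[0,0,0],"rotation":[0,0,0],"jaw":0.7},{"dp":[0,0,0],"rotation":[0,0,0],"jaw":0.7},{"dp":[0,0,0],"rotation":[0,0,0],"jaw":0.7},{"dp":[0,0,-0.3],"rotation":[0,0,0],"jaw":0.7},{"dp":[0,0,-0.7],"rotation":[0,0,0],"jaw":0.7},{"dp":[0,0,-0.7],"rotation":[0,0,0],"jaw":0.7}]'
python3 go.py 463 -378.5 100 0
```

```text
time: 25.88
ee_pos: [0.6239, 0.0662, 0.022]
eef_rot: [0.999, -0.054, -0.0, 0.0]
ft_force: [-0.2, 0.4, -1.1]
width: 0.052
grip_force: 30.0
time: 26.75
ee_pos: [0.6273, 0.067, 0.1331]
eef_rot: [0.999, -0.054, 0.004, -0.001]
ft_force: [-0.9, 0.0, -0.2]
width: 0.061
grip_force: 0.0
t26.75 pos [0.6273 0.067  0.1331] yaw -6.21 F [-0.89  0.05 -0.18] w 0.0610 g 0.0
 -> dp [-0.769  3.071  0.208] rot [-0.0002 -0.0014 -0.0173]
```

```bash
python3 -m pendant '[{"dp":[-0.25,1,0],"rotation":[0,0,0],"jaw":0.55},{"dp":[-0.25,1,0],"rotation":[0,0,0],"jaw":0.55},{"dp":[-0.25,1,0],"rotation":[0,0,0],"jaw":0.55}]'
python3 - <<'E'
from look import *
print(r.read_state()["joint_positions"].round(2))
c,P=cloud("top"); x,y,z=np.moveaxis(P,2,0); H=hsv(c)
cv2.imwrite("pics/t2.png",cv2.resize(np.clip(c["image"][85:275,170:470,::-1].astype(float)*1.5,0,255).astype('uint8'),None,fx=2.6,fy=2.6,interpolation=2))
m=(z>.032)&(z<.05)&(x>.53)&(x<.69)&(y>-.17)&(y<.15)
n,l,s,_=cv2.connectedComponentsWithStats(m.astype(np.uint8),connectivity=8)
for k in range(1,n):
    if s[k,4]>15: print(s[k,4],rect(P[l==k][:,:2]),np.percentile(P[l==k][:,2],[50,95]))
d=(H[...,1]>70)&(H[...,0]<20)&(x>.38)&(x<.55)&(y<-.27)&(y>-.48)
print("dish",rect(P[d&(z>.003)&(z<.018)][:,:2]),np.percentile(P[d][:,2],[5,50,95]))
b=(H[...,0]>150)&(H[...,1]>60)&(x>.38)&(x<.55)&(y<-.27)&(y>-.48)
print("block",rect(P[b][:,:2]),rect(P[b&(z>.022)][:,:2]),np.percentile(P[b][:,2],[5,50,95]))
for y0 in (-.14,-.05,.02):
  for x0 in (.67,.70,.73,.76,.79):
    k=(x>x0)&(x<x0+.03)&(y>y0)&(y<y0+.09); print(y0,x0,np.nanmax(z[k]).round(3),end="; ")
E
```

```text
time: 27.12
ee_pos: [0.5691, -0.0831, 0.1269]
eef_rot: [0.998, -0.056, -0.001, 0.001]
ft_force: [-0.3, -0.1, -0.1]
width: 0.0487
grip_force: 0.0
[ 0.39  0.32 -0.39  1.7   0.14  1.15 -1.72]
42 [631.0, 129.1, 88.2, 3.4, -6.2] [0.03625716 0.04030294]
565 [623.2, 65.4, 90.7, 52.4, -5.9] [0.04053481 0.04397475]
dish [458.9, -382.0, 151.1, 97.7, -89.3] [0.00118883 0.00552376 0.01283155]
block [464.0, -382.9, 107.2, 37.6, -89.7] [463.2, -378.5, 98.2, 31.3, -88.3] [0.00591523 0.02537306 0.02954892]Traceback (most recent call last):
  File "<stdin>", line 15, in <module>
    res = np.fmax.reduce(a, axis=axis, out=out, **kwargs)
ValueError: zero-size array to reduction operation fmax which has no identity
```

View pics/t2.png

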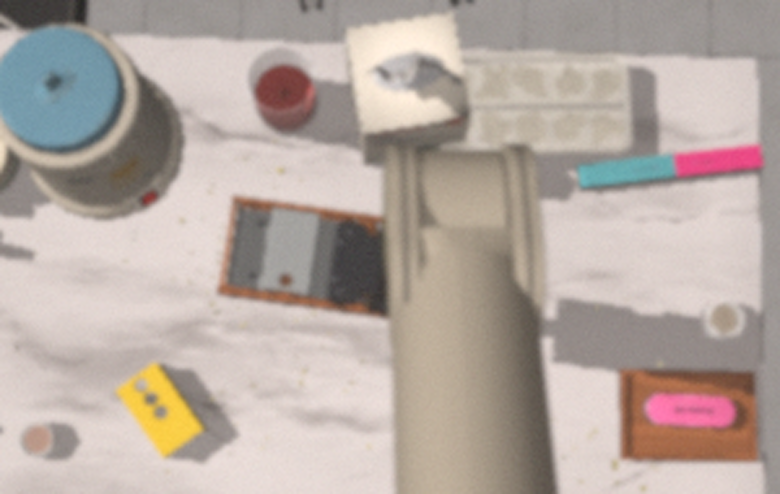

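The view shows the one-hole tray in bay 1 beside the riveted tray at crop (285,250), hole on the robot side. The block is still centred in its dish at crop (690,410). The arm hides the rest of the rack.

```bash
python3 go.py 463.2 -378.5 100 91.6
python3 -m pendant '[{"dp":[-0.2,1,0],"rotation":[0,0,0],"jaw":0.55},{"dp":[-0.2,1,0],"rotation":[0,0,0],"jaw":0.55},{"dp":[-0.2,1,0],"rotation":[0,0,0],"jaw":0.55}]'
python3 -m pendant '[{"dp":[-0.2,0.8,0],"rotation":[0,0,-0.25],"jaw":0.55},{"dp":[-0.2,0.8,0],"rotation":[0,0,-0.25],"jaw":0.55},{"dp":[-0.2,0.8,0],"rotation":[0,0,-0.25],"jaw":0.55},{"dp":[-0.2,0.8,0],"rotation":[0,0,-0.25],"jaw":0.55},{"dp":[-0.2,0.8,0],"rotation":[0,0,-0.25],"jaw":0.55},{"dp":[-0.2,0.8,0],"rotation":[0,0,-0.25],"jaw":0.55},{"dp":[-0.2,0.8,0],"rotation":[0,0,-0.25],"jaw":0.55},{"dp":[-0.2,0.8,0],"rotation":[0,0,-0.25],"jaw":0.55}]'
python3 -m pendant '[{"dp":[0,0,0],"rotation":[0,0,-0.02],"jaw":0.55},{"dp":[0,0,0],"rotation":[0,0,-0.02],"jaw":0.55}]'
python3 go.py 463.2 -378.5 50 91.6
python3 - <<'E'
from look import *
print(r.read_state()["joint_positions"].round(2))
for nm in("top","scene"):
  c,P=cloud(nm); x,y,z=np.moveaxis(P,2,0); H=hsv(c)
  if nm=="top":
    b=(H[...,0]>150)&(H[...,1]>60)&(x>.35)&(x<.55)&(y<-.25)&(y>-.48)
    print("block",b.sum(),rect(P[b&(z>.022)][:,:2]))
    m=(z>.032)&(z<.05)&(x>.53)&(x<.69)&(y>-.17)&(y<.15)
    n,l,s,_=cv2.connectedComponentsWithStats(m.astype(np.uint8),connectivity=8)
    for k in range(1,n):
      if s[k,4]>15: print(s[k,4],rect(P[l==k][:,:2]),np.percentile(P[l==k][:,2],[50,95]))
  for y0 in (-.14,-.05,.02):
    for x0 in (.69,.72,.75,.78):
      k=(x>x0)&(x<x0+.03)&(y>y0)&(y<y0+.09); print((y0,x0,z[k].max().round(3)) if k.any() else "-",end=" ")
E
```

```text
t27.18 pos [ 0.5684 -0.0863  0.1269] yaw -6.62 F [ 0.67 -3.85 -0.09] w 0.0486 g 0.0
 -> dp [-0.472  2.015  0.186] rot [ 2.000e-04  6.000e-04 -2.728e-01]
time: 27.55
ee_pos: [0.5229, -0.2287, 0.127]
eef_rot: [0.998, -0.056, -0.0, 0.001]
ft_force: [-0.1, 0.8, -0.4]
width: 0.048
grip_force: 0.0
time: 28.55
ee_pos: [0.4819, -0.3404, 0.127]
eef_rot: [0.773, 0.634, -0.0, -0.0]
ft_force: [0.6, -0.3, -0.4]
width: 0.0476
grip_force: 0.0
time: 28.8
ee_pos: [0.4819, -0.3405, 0.1271]
eef_rot: [0.734, 0.679, 0.0, -0.0]
ft_force: [1.3, 0.9, -0.4]
width: 0.048
grip_force: 0.0
t28.80 pos [ 0.4819 -0.3405  0.1271] yaw 85.47 F [ 1.27  0.92 -0.45] w 0.0480 g 0.0
 -> dp [-0.263 -0.104  0.514] rot [-0.0001 -0.0001 -0.017 ]
[ 0.93  0.37 -0.48  1.65  0.18  1.16  0.32]
block 160 [463.3, -339.3, 80.8, 29.1, -83.8]
42 [631.0, 129.2, 87.4, 3.8, -6.2] [0.03687823 0.04022284]
565 [623.3, 65.4, 90.8, 52.4, -6.2] [0.04064459 0.0440549 ]
36 [617.9, 0.5, 88.0, 3.1, -6.5] [0.03706707 0.04140198]
23 [625.8, -27.8, 61.2, 2.7, -6.2] [0.0386133  0.04103086]
521 [606.6, -89.8, 91.0, 52.1, -6.3] [0.04080307 0.04452545]
38 [599.8, -151.7, 87.0, 3.0, -6.5] [0.03705006 0.04036412]
(-0.14, 0.69, np.float64(0.006)) (-0.14, 0.72, np.float64(0.128)) (-0.14, 0.75, np.float64(0.198)) (-0.14, 0.78, np.float64(0.195)) (-0.05, 0.69, np.float64(0.006)) (-0.05, 0.72, np.float64(0.131)) (-0.05, 0.75, np.float64(0.202)) (-0.05, 0.78, np.float64(0.181)) (0.02, 0.69, np.float64(0.006)) (0.02, 0.72, np.float64(0.008)) (0.02, 0.75, np.float64(0.093)) (0.02, 0.78, np.float64(0.093)) (-0.14, 0.69, np.float64(0.003)) (-0.14, 0.72, np.float64(0.127)) (-0.14, 0.75, np.float64(0.201)) (-0.14, 0.78, np.float64(0.196)) (-0.05, 0.69, np.float64(0.005)) (-0.05, 0.72, np.float64(0.128)) (-0.05, 0.75, np.float64(0.189)) (-0.05, 0.78, np.float64(0.176)) (0.02, 0.69, np.float64(0.005)) (0.02, 0.72, np.float64(0.003)) (0.02, 0.75, np.float64(0.089)) -
```

The block has been knocked towards +y. I'll move the gripper aside and measure again.

```bash
python3 -m pendant '[{"dp":[0.6,0.9,-0.2],"rotation":[0,0,0],"jaw":0.55},{"dp":[0.6,0.9,-0.2],"rotation":[0,0,0],"jaw":0.55},{"dp":[0.6,0.9,-0.2],"rotation":[0,0,0],"jaw":0.55},{"dp":[0.6,0.9,-0.2],"rotation":[0,0,0],"jaw":0.55}]'
python3 - <<'E'
from look import *
for nm in("top","scene"):
  c,P=cloud(nm); x,y,z=np.moveaxis(P,2,0); H=hsv(c)
  b=(H[...,0]>150)&(H[...,1]>60)&(x>.35)&(x<.6)&(y<-.2)&(y>-.48)
  p=P[b&(z>.02)]; print(nm,"block",b.sum(),rect(p[:,:2]),np.percentile(p[:,2],[5,50,95]))
  A=np.c_[p[:,:2]-p[:,:2].mean(0),np.ones(len(p))]; print("plane",np.linalg.lstsq(A,p[:,2],rcond=None)[0])
  if nm=="top": cv2.imwrite("pics/t3.png",cv2.resize(np.clip(c["image"][195:275,360:480,::-1].astype(float)*1.5,0,255).astype('uint8'),None,fx=5,fy=5,interpolation=2))
E
python3 go.py 463.2 -350 100 91.6
```

```text
time: 29.4
ee_pos: [0.6264, -0.2576, 0.1577]
eef_rot: [0.733, 0.68, 0.001, -0.0]
ft_force: [-0.5, -0.0, -0.6]
width: 0.0477
grip_force: 0.0
t29.45 pos [ 0.6245 -0.26    0.1572] yaw 85.55 F [-0.63 -0.84 -0.11] w 0.0477 g 0.0
 -> dp [-0.682 -1.026  0.381] rot [ 0.     -0.0001 -0.0168]Traceback (most recent call last):
  File "<stdin>", line 5, in <module>
    return _quantile_unchecked(
        a, q, axis, out, overwrite_input, method, keepdims, weights)
    return _ureduce(a,
                    func=_quantile_ureduce_func,
    ...<5 lines>...
                    overwrite_input=overwrite_input,
                    method=method)
    r = func(a, **kwargs)
    result = _quantile(arr,
                       quantiles=q,
    ...<2 lines>...
                       out=out,
                       weights=wgt)
    slices_having_nans = np.isnan(arr[-1, ...])
                                  ~~~^^^^^^^^^
IndexError: index -1 is out of bounds for axis 0 with size 0
```

```bash
python3 -m pendant '[{"dp":[1,-0.3,0],"rotation":[0,0,0],"jaw":0.55},{"dp":[1,-0.3,0],"rotation":[0,0,0],"jaw":0.55},{"dp":[1,-0.3,0],"rotation":[0,0,0],"jaw":0.55},{"dp":[1,-0.3,0],"rotation":[0,0,0],"jaw":0.55}]'
cat > block.py <<'E'
from look import *
for nm in("top","scene"):
  c,P=cloud(nm); x,y,z=np.moveaxis(P,2,0); H=hsv(c)
  if nm=="top": cv2.imwrite("pics/t3.png",cv2.resize(np.clip(c["image"][195:275,360:480,::-1].astype(float)*1.5,0,255).astype('uint8'),None,fx=5,fy=5,interpolation=2))
  b=(H[...,0]>150)&(H[...,1]>60)&(x>.35)&(x<.6)&(y<-.2)&(y>-.48)
  p=P[b&(z>.02)]
  if len(p)<10: print(nm,"hidden"); continue
  print(nm,"block",b.sum(),rect(p[:,:2]),np.percentile(p[:,2],[5,50,95]))
  A=np.c_[p[:,:2]-p[:,:2].mean(0),np.ones(len(p))]; print("plane",np.linalg.lstsq(A,p[:,2],rcond=None)[0])
E
python3 block.py
python3 go.py 463.2 -350 100 91.6
```

```text
time: 29.95
ee_pos: [0.5895, -0.1068, 0.1579]
eef_rot: [0.734, 0.679, -0.0, 0.0]
ft_force: [0.5, -0.9, -0.2]
width: 0.0478
grip_force: 0.0
top block 408 [463.2, -378.6, 98.4, 31.4, -88.4] [0.02196674 0.02555084 0.0290189 ]
plane [-0.01285534 -0.00035998  0.02547252]
scene block 207 [466.5, -382.4, 93.3, 35.7, 87.0] [0.02278366 0.02579498 0.02871088]
plane [-0.00668107 -0.00044817  0.025745  ]
t30.05 pos [ 0.5899 -0.1104  0.1575] yaw 85.36 F [-0.21 -1.34 -0.31] w 0.0482 g 0.0
 -> dp [-1.66  -0.713  0.386] rot [-0.      0.0002 -0.0173]
```

View pics/t3.png

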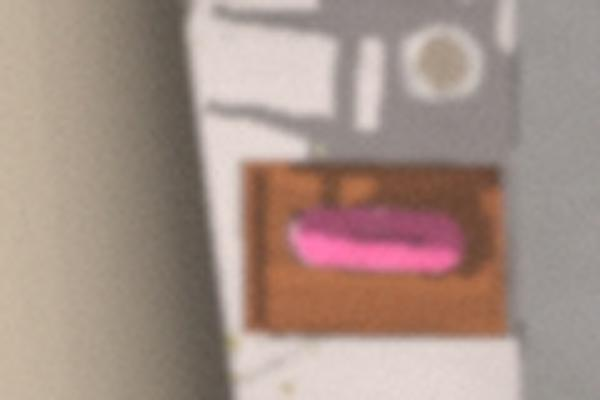

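The crop shows the block whole and still in the middle of its dish at crop (378,240). The earlier "knock" was only partial occlusion. Going to grasp it.

```bash
python3 go.py 463.2 -378.5 100 91.6
python3 -m pendant '[{"dp":[-0.8,-0.2,0],"rotation":[0,0,0],"jaw":0.55},{"dp":[-0.8,-0.2,0],"rotation":[0,0,0],"jaw":0.55},{"dp":[-0.8,-0.2,0],"rotation":[0,0,0],"jaw":0.55}]'
python3 -m pendant '[{"dp":[-1,-0.5,0.35],"rotation":[0,0,-0.0173],"jaw":0.55},{"dp":[-1,-0.5,0.35],"rotation":[0,0,-0.0173],"jaw":0.55},{"dp":[-1,-0.5,0.35],"rotation":[0,0,-0.0173],"jaw":0.55},{"dp":[-1,-0.5,0.35],"rotation":[0,0,-0.0173],"jaw":0.55},{"dp":[-1,-0.5,0.35],"rotation":[0,0,-0.0173],"jaw":0.55}]'
python3 go.py 463.2 -378.5 50 91.6
```

```text
t30.05 pos [ 0.5899 -0.1104  0.1575] yaw 85.36 F [-0.21 -1.34 -0.31] w 0.0482 g 0.0
 -> dp [-1.849 -0.697  0.386] rot [-0.      0.0002 -0.0173]
time: 30.42
ee_pos: [0.5479, -0.2347, 0.1569]
eef_rot: [0.739, 0.674, -0.002, 0.0]
ft_force: [-0.6, -0.3, 0.1]
width: 0.048
grip_force: 0.0
time: 31.05
ee_pos: [0.4647, -0.3696, 0.1051]
eef_rot: [0.697, 0.717, 0.0, -0.0]
ft_force: [0.9, 0.9, 1.1]
width: 0.0477
grip_force: 0.0
t31.05 pos [ 0.4647 -0.3696  0.1051] yaw 91.67 F [0.95 0.87 1.06] w 0.0477 g 0.0
 -> dp [-0.059 -0.012  0.367] rot [ 0.     -0.0001  0.0002]
```

```bash
python3 -m pendant '[{"dp":[-0.059,-0.012,0.3],"rotation":[0,0,0],"jaw":0.55},{"dp":[-0.059,-0.012,0.36],"rotation":[0,0,0],"jaw":0.55},{"dp":[-0.059,-0.012,0.36],"rotation":[0,0,0],"jaw":0.55},{"dp":[-0.059,-0.012,0.36],"rotation":[0,0,0],"jaw":0.55}]'
python3 go.py 463.2 -378.5 11 91.6
```

```text
time: 31.55
ee_pos: [0.4644, -0.3782, 0.0528]
eef_rot: [0.696, 0.718, 0.0, 0.001]
ft_force: [-0.1, -0.0, 0.6]
width: 0.0479
grip_force: 0.0
t31.55 pos [ 0.4644 -0.3782  0.0528] yaw 91.79 F [-0.1  -0.04  0.6 ] w 0.0479 g 0.0
 -> dp [-0.001 -0.009  0.278] rot [0.0003 0.0002 0.0005]
```

```bash
python3 -m pendant '[{"dp":[0,-0.007,0.15],"rotation":[0,0,0],"jaw":0.55},{"dp":[0,-0.007,0.272],"rotation":[0,0,0],"jaw":0.55},{"dp":[0,-0.007,0.272],"rotation":[0,0,0],"jaw":0.55},{"dp":[0,-0.007,0.272],"rotation":[0,0,0],"jaw":0.2},{"dp":[0,-0.007,0.272],"rotation":[0,0,0],"jaw":0.2},{"dp":[0,-0.007,0.272],"rotation":[0,0,0],"jaw":0.2},{"dp":[0,-0.007,0.272],"rotation":[0,0,0],"jaw":0.2},{"dp":[0,-0.007,0.272],"rotation":[0,0,0],"jaw":0.2}]' 40
python3 go.py 463.2 -378.5 11 91.6
python3 -m pendant '[{"dp":[0,0,-0.1],"rotation":[0,0,0],"jaw":0.2},{"dp":[0,0,-0.7],"rotation":[0,0,0],"jaw":0.2},{"dp":[0,0,-0.7],"rotation":[0,0,0],"jaw":0.2},{"dp":[0,0,-0.7],"rotation":[0,0,0],"jaw":0.2}]'
python3 go.py 601 65.5 100 -6.2
python3 go.py 601 65.5 100 83.8
```

```text
time: 32.55
ee_pos: [0.4625, -0.3787, 0.0111]
eef_rot: [0.696, 0.718, 0.0, 0.001]
ft_force: [-0.4, 0.3, 5.9]
width: 0.0326
grip_force: 39.5
t32.55 pos [ 0.4625 -0.3787  0.0111] yaw 91.75 F [-0.37  0.26  5.87] w 0.0326 g 39.5
 -> dp [0.001 0.004 0.001] rot [0.0001 0.0001 0.0004]
time: 33.05
ee_pos: [0.4634, -0.3793, 0.1187]
eef_rot: [0.696, 0.718, 0.0, 0.003]
ft_force: [0.2, -0.1, -0.9]
width: 0.0323
grip_force: 39.5
t33.05 pos [ 0.4634 -0.3793  0.1187] yaw 91.74 F [ 0.19 -0.13 -0.86] w 0.0323 g 39.5
 -> dp [2.936 1.007 0.118] rot [ 9.000e-04 -1.000e-04  2.721e-01]
t33.05 pos [ 0.4634 -0.3793  0.1187] yaw 91.74 F [ 0.19 -0.13 -0.86] w 0.0323 g 39.5
 -> dp [2.936 1.007 0.118] rot [0.0006 0.0005 0.0221]
```

```bash
python3 -m pendant '[{"dp":[1,0.3,0],"rotation":[0,0,0],"jaw":0.2},{"dp":[1,0.3,0],"rotation":[0,0,0],"jaw":0.2},{"dp":[1,0.3,0],"rotation":[0,0,0],"jaw":0.2}]'
python3 -m pendant '[{"dp":[1,0.4,0],"rotation":[0,0,0.2],"jaw":0.2},{"dp":[1,0.4,0],"rotation":[0,0,0.2],"jaw":0.2},{"dp":[1,0.4,0],"rotation":[0,0,0.2],"jaw":0.2},{"dp":[1,0.4,0],"rotation":[0,0,0.2],"jaw":0.2},{"dp":[1,0.4,0],"rotation":[0,0,0.2],"jaw":0.2},{"dp":[1,0.4,0],"rotation":[0,0,0.2],"jaw":0.2},{"dp":[1,0.4,0],"rotation":[0,0,0.2],"jaw":0.2},{"dp":[1,0.4,0],"rotation":[0,0,0.2],"jaw":0.2}]'
python3 go.py 596.5 68.3 90 -6.2
```

```text
time: 33.42
ee_pos: [0.5028, -0.2231, 0.1148]
eef_rot: [0.695, 0.719, 0.0, -0.001]
ft_force: [0.0, -0.5, -0.3]
width: 0.0323
grip_force: 39.5
time: 34.42
ee_pos: [0.5573, -0.0753, 0.1147]
eef_rot: [0.985, 0.172, -0.001, -0.0]
ft_force: [0.2, 0.1, -0.2]
width: 0.032
grip_force: 39.5
t34.42 pos [ 0.5573 -0.0753  0.1147] yaw 19.81 F [ 0.21  0.15 -0.22] w 0.0320 g 39.5
 -> dp [ 0.57  -0.812  0.164] rot [-0.      0.0002  0.0723]
```

```bash
python3 -m pendant '[{"dp":[0.57,-0.81,0.1],"rotation":[0,0,0.0723],"jaw":0.2},{"dp":[0.57,-0.81,0.1],"rotation":[0,0,0.0723],"jaw":0.2},{"dp":[0.57,-0.81,0.1],"rotation":[0,0,0.0723],"jaw":0.2},{"dp":[0.57,-0.81,0.16],"rotation":[0,0,0.0723],"jaw":0.2},{"dp":[0.57,-0.81,0.16],"rotation":[0,0,0.0723],"jaw":0.2},{"dp":[0.57,-0.81,0.16],"rotation":[0,0,0.0723],"jaw":0.2}]'
python3 go.py 596.5 68.3 52 -6.2
python3 - <<'E'
from look import *
c,P=cloud("scene")
cv2.imwrite("pics/s4.png",cv2.resize(c["image"][130:250,250:430,::-1],None,fx=4,fy=4,interpolation=2))
E
```

```text
time: 35.17
ee_pos: [0.5972, 0.0661, 0.0913]
eef_rot: [0.998, -0.055, -0.0, 0.0]
ft_force: [-0.2, -1.2, -0.6]
width: 0.0324
grip_force: 39.5
t35.17 pos [0.5972 0.0661 0.0913] yaw -6.30 F [-0.19 -1.2  -0.56] w 0.0324 g 39.5
 -> dp [-0.006 -0.014  0.262] rot [ 0.0001  0.     -0.0003]
```

View pics/s4.png

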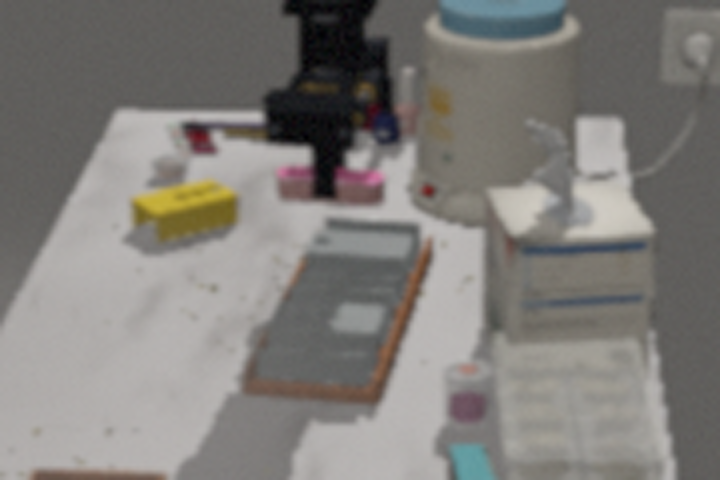

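The picture shows the block held level over the bay 1 tray, its long side along the rack's x. All the racked trays look seated.

```bash
python3 -m pendant '[{"dp":[-0.006,-0.014,0.15],"rotation":[0,0,0],"jaw":0.2},{"dp":[-0.006,-0.014,0.262],"rotation":[0,0,0],"jaw":0.2},{"dp":[-0.006,-0.014,0.262],"rotation":[0,0,0],"jaw":0.2},{"dp":[-0.006,-0.014,0.262],"rotation":[0,0,0],"jaw":0.2}]'
python3 -m pendant '[{"dp":[0,0,0.02],"rotation":[0,0,0],"jaw":0.2},{"dp":[0,0,0.02],"rotation":[0,0,0],"jaw":0.2}]'
python3 -m pendant '[{"dp":[0,0,0.01],"rotation":[0,0,0],"jaw":0.2},{"dp":[0,0,0.01],"rotation":[0,0,0],"jaw":0.2}]'
python3 go.py 596.5 68.3 47 -6.2
```

```text
time: 35.72
ee_pos: [0.597, 0.0699, 0.0526]
eef_rot: [0.998, -0.055, 0.0, -0.0]
ft_force: [1.6, 0.3, -0.9]
width: 0.0325
grip_force: 39.5
time: 35.98
ee_pos: [0.5967, 0.07, 0.0492]
eef_rot: [0.998, -0.055, 0.0, 0.0]
ft_force: [-0.6, 0.3, -0.3]
width: 0.0322
grip_force: 39.5
time: 36.22
ee_pos: [0.5966, 0.07, 0.0474]
eef_rot: [0.998, -0.055, -0.0, 0.0]
ft_force: [0.8, -0.2, -1.0]
width: 0.032
grip_force: 39.5
t36.23 pos [0.5966 0.07   0.0474] yaw -6.28 F [ 0.77 -0.24 -1.01] w 0.0320 g 39.5
 -> dp [0.    0.011 0.003] rot [ 0.      0.     -0.0002]
```

```bash
python3 -m pendant '[{"dp":[0,0,0.007],"rotation":[0,0,0],"jaw":0.2},{"dp":[0,0,0.007],"rotation":[0,0,0],"jaw":0.2}]' | grep -E "pos|force"
python3 -m pendant '[{"dp":[0,0,0.007],"rotation":[0,0,0],"jaw":0.2},{"dp":[0,0,0.007],"rotation":[0,0,0],"jaw":0.2}]'| grep -E "pos|force"
```

```text
ee_pos: [0.5968, 0.0701, 0.0471]
ft_force: [-2.7, -0.2, 5.5]
grip_force: 39.5
ee_pos: [0.5968, 0.0701, 0.047]
ft_force: [-8.2, -1.5, 16.6]
grip_force: 39.5
```

```bash
python3 -m pendant '[{"dp":[0,0.005,-0.003],"rotation":[0,0,0],"jaw":0.2},{"dp":[0.03,0.005,-0.003],"rotation":[0,0,0],"jaw":0.2},{"dp":[0.06,0.005,-0.003],"rotation":[0,0,0],"jaw":0.2}]' | grep -E "pos|force"
python3 -m pendant '[{"dp":[0.04,0.003,0],"rotation":[0,0,0],"jaw":0.2},{"dp":[0.08,0.005,0],"rotation":[0,0,0],"jaw":0.2},{"dp":[0.12,0.005,0],"rotation":[0,0,0],"jaw":0.2},{"dp":[0.14,0.005,0],"rotation":[0,0,0],"jaw":0.2}]'| grep -E "pos|force"
```

```text
ee_pos: [0.6054, 0.0691, 0.0471]
ft_force: [-7.4, 0.3, 12.7]
grip_force: 39.5
ee_pos: [0.6263, 0.066, 0.0471]
ft_force: [-6.9, 0.5, 11.8]
grip_force: 39.5
```

```bash
python3 -m pendant '[{"dp":[0.04,0.003,0],"rotation":[0,0,0],"jaw":0.2},{"dp":[0.08,0.003,0],"rotation":[0,0,0],"jaw":0.2},{"dp":[0.12,0.003,0],"rotation":[0,0,0],"jaw":0.2},{"dp":[0.16,0.003,0],"rotation":[0,0,0],"jaw":0.2},{"dp":[0.18,0.003,0],"rotation":[0,0,0],"jaw":0.2},{"dp":[0.18,0.003,0],"rotation":[0,0,0],"jaw":0.2}]'| grep -E "pos|force"
python3 -m pendant '[{"dp":[0,0,-0.2],"rotation":[0,0,0],"jaw":0.2},{"dp":[0,0,-0.35],"rotation":[0,0,0],"jaw":0.2},{"dp":[0,0,-0.35],"rotation":[0,0,0],"jaw":0.2}]'
python3 go.py 579.8 -87 95 -6.2
```

```text
ee_pos: [0.6533, 0.0626, 0.0471]
ft_force: [-5.4, 0.2, 9.1]
grip_force: 39.5
time: 38.72
ee_pos: [0.6543, 0.0621, 0.1002]
eef_rot: [0.998, -0.055, 0.002, -0.0]
ft_force: [-0.4, 0.1, -0.8]
width: 0.0325
grip_force: 39.5
t38.73 pos [0.6543 0.0621 0.1002] yaw -6.29 F [-0.37  0.1  -0.83] w 0.0325 g 39.5
 -> dp [-0.385  1.043  0.033] rot [-0.0001 -0.0005 -0.0002]
```

```bash
python3 -m pendant '[{"dp":[-0.385,1,0],"rotation":[0,0,0],"jaw":0.2},{"dp":[-0.385,1,0],"rotation":[0,0,0],"jaw":0.2},{"dp":[-0.385,1,0],"rotation":[0,0,0],"jaw":0.2},{"dp":[-0.385,1,0],"rotation":[0,0,0],"jaw":0.2},{"dp":[-0.385,1,0],"rotation":[0,0,0],"jaw":0.2}]'| grep -E "pos|force"
python3 go.py 579.8 -87 50 -6.2
python3 - <<'E'
from look import *
c,P=cloud("scene"); x,y,z=np.moveaxis(P,2,0); H=hsv(c)
b=(H[...,0]>150)&(H[...,1]>50)&(x>.5)&(x<.68)&(y>-.2)&(y<.0); p=P[b]; print("block",b.sum(),p.min(0).round(3),p.max(0).round(3))
c,P=cloud("top"); x,y,z=np.moveaxis(P,2,0)
m=(z>.032)&(z<.05)&(x>.53)&(x<.69)&(y>-.17)&(y<.15)
n,l,s,_=cv2.connectedComponentsWithStats(m.astype(np.uint8),connectivity=8)
for k in range(1,n):
    if s[k,4]>15: print(s[k,4],rect(P[l==k][:,:2]),np.percentile(P[l==k][:,2],[50,95]))
E
```

```text
ee_pos: [0.5792, -0.08, 0.0977]
ft_force: [0.4, 1.0, -0.8]
grip_force: 39.5
t39.35 pos [ 0.5792 -0.08    0.0977] yaw -6.25 F [ 0.35  0.97 -0.78] w 0.0323 g 39.5
 -> dp [0.009 0.046 0.318] rot [-0.0001  0.0001 -0.0001]
block 147 [ 0.538 -0.18   0.105] [ 0.63  -0.001  0.274]
42 [630.8, 129.2, 87.7, 3.4, -6.0] [0.03810936 0.04139211]
565 [623.3, 65.5, 90.9, 52.3, -6.3] [0.04057576 0.04417683]
```

```bash
python3 -m pendant '[{"dp":[0.009,0.046,0.15],"rotation":[0,0,0],"jaw":0.2},{"dp":[0.009,0.046,0.3],"rotation":[0,0,0],"jaw":0.2},{"dp":[0.009,0.046,0.3],"rotation":[0,0,0],"jaw":0.2},{"dp":[0.009,0.046,0.3],"rotation":[0,0,0],"jaw":0.2}]'| grep -E "pos|force"
python3 -m pendant '[{"dp":[0,0,0.02],"rotation":[0,0,0],"jaw":0.2},{"dp":[0,0,0.02],"rotation":[0,0,0],"jaw":0.2}]'| grep -E "pos|force"
python3 go.py 579.8 -87 47 -6.2
```

```text
ee_pos: [0.5806, -0.0871, 0.0541]
ft_force: [-0.1, 0.3, 1.1]
grip_force: 39.5
ee_pos: [0.5801, -0.0879, 0.0507]
ft_force: [0.5, -0.6, -0.2]
grip_force: 39.5
t40.20 pos [ 0.5801 -0.0879  0.0507] yaw -6.28 F [ 0.49 -0.62 -0.17] w 0.0325 g 39.5
 -> dp [-0.003 -0.006  0.025] rot [ 0.     -0.0001 -0.0002]
```

```bash
python3 -m pendant '[{"dp":[0,0,0.02],"rotation":[0,0,0],"jaw":0.2},{"dp":[0,0,0.02],"rotation":[0,0,0],"jaw":0.2}]'| grep -E "pos|force"
python3 -m pendant '[{"dp":[0,0,0.005],"rotation":[0,0,0],"jaw":0.2},{"dp":[0,0,0.005],"rotation":[0,0,0],"jaw":0.2}]'| grep -E "pos|force"
python3 -m pendant '[{"dp":[0,0,0.004],"rotation":[0,0,0],"jaw":0.2},{"dp":[0,0,0.004],"rotation":[0,0,0],"jaw":0.2}]'| grep -E "pos|force"
```

```text
ee_pos: [0.5798, -0.0879, 0.0473]
ft_force: [-0.4, -0.3, 0.3]
grip_force: 39.5
ee_pos: [0.5799, -0.088, 0.0471]
ft_force: [-2.8, 0.3, 4.7]
grip_force: 39.5
ee_pos: [0.5799, -0.0879, 0.0471]
ft_force: [-5.9, -0.2, 9.8]
grip_force: 39.5
```

Contact at about 10 N. Next, the stroke to +27 mm.

```bash
python3 -m pendant '[{"dp":[0,0,0.001],"rotation":[0,0,0],"jaw":0.2},{"dp":[0.03,0,0.001],"rotation":[0,0,0],"jaw":0.2},{"dp":[0.06,0,0.001],"rotation":[0,0,0],"jaw":0.2},{"dp":[0.1,0,0.001],"rotation":[0,0,0],"jaw":0.2},{"dp":[0.14,0,0.001],"rotation":[0,0,0],"jaw":0.2},{"dp":[0.18,0,0.001],"rotation":[0,0,0],"jaw":0.2},{"dp":[0.19,0,0.001],"rotation":[0,0,0],"jaw":0.2}]'| grep -E "pos|force"
python3 -m pendant '[{"dp":[0.04,0,0.001],"rotation":[0,0,0],"jaw":0.2},{"dp":[0.08,0,0.001],"rotation":[0,0,0],"jaw":0.2},{"dp":[0.12,0,0.001],"rotation":[0,0,0],"jaw":0.2},{"dp":[0.16,0,0.001],"rotation":[0,0,0],"jaw":0.2},{"dp":[0.18,0,0.001],"rotation":[0,0,0],"jaw":0.2},{"dp":[0.18,0,0.001],"rotation":[0,0,0],"jaw":0.2}]'| grep -E "pos|force"
python3 -m pendant '[{"dp":[0,0,-0.2],"rotation":[0,0,0],"jaw":0.2},{"dp":[0,0,-0.45],"rotation":[0,0,0],"jaw":0.2},{"dp":[0,0,-0.45],"rotation":[0,0,0],"jaw":0.2}]' | grep -E "pos|force"
python3 go.py 459.5 -381 115 91
```

```text
ee_pos: [0.6081, -0.091, 0.047]
ft_force: [-7.9, 1.2, 14.2]
grip_force: 39.5
ee_pos: [0.6351, -0.0939, 0.0471]
ft_force: [-6.3, 0.7, 12.5]
grip_force: 39.5
ee_pos: [0.637, -0.0941, 0.1166]
ft_force: [0.5, 0.7, -0.5]
grip_force: 39.5
t42.95 pos [ 0.637  -0.0941  0.1166] yaw -6.29 F [ 0.5   0.75 -0.46] w 0.0324 g 39.5
 -> dp [-0.966  2.031  0.005] rot [ 0.0008 -0.0006 -0.2703]
```

```bash
python3 -m pendant '[{"dp":[-0.5,1,0],"rotation":[0,0,0],"jaw":0.2},{"dp":[-0.5,1,0],"rotation":[0,0,0],"jaw":0.2},{"dp":[-0.5,1,0],"rotation":[0,0,0],"jaw":0.2}]'| grep -E "pos|force"
python3 -m pendant '[{"dp":[-0.46,0.98,0],"rotation":[0,0,-0.22],"jaw":0.2},{"dp":[-0.46,0.98,0],"rotation":[0,0,-0.22],"jaw":0.2},{"dp":[-0.46,0.98,0],"rotation":[0,0,-0.22],"jaw":0.2},{"dp":[-0.46,0.98,0],"rotation":[0,0,-0.22],"jaw":0.2},{"dp":[-0.46,0.98,0],"rotation":[0,0,-0.22],"jaw":0.2},{"dp":[-0.46,0.98,0],"rotation":[0,0,-0.22],"jaw":0.2},{"dp":[-0.46,0.98,0],"rotation":[0,0,-0.22],"jaw":0.2},{"dp":[-0.46,0.98,0],"rotation":[0,0,-0.22],"jaw":0.2}]'| grep -E "pos|force"
python3 go.py 459.5 -381 50 91
```

```text
ee_pos: [0.5416, -0.2377, 0.1122]
ft_force: [0.9, -0.4, -0.4]
grip_force: 39.5
ee_pos: [0.4589, -0.3732, 0.1122]
ft_force: [0.6, 0.1, -0.6]
grip_force: 39.5
t44.33 pos [ 0.4589 -0.3732  0.1122] yaw 73.16 F [ 0.61  0.14 -0.59] w 0.0327 g 39.5
 -> dp [-0.049  0.019  0.415] rot [-0.0002 -0.0001 -0.0495]
```

```bash
python3 -m pendant '[{"dp":[-0.049,0.019,0],"rotation":[0,0,-0.0495],"jaw":0.2},{"dp":[-0.049,0.019,0.15],"rotation":[0,0,-0.0495],"jaw":0.2},{"dp":[-0.049,0.019,0.4],"rotation":[0,0,-0.0495],"jaw":0.2},{"dp":[-0.049,0.019,0.4],"rotation":[0,0,-0.0495],"jaw":0.2},{"dp":[-0.049,0.019,0.4],"rotation":[0,0,-0.0495],"jaw":0.2}]'| grep -E "pos|force"
python3 go.py 459.5 -381 12.5 91
```

```text
ee_pos: [0.4603, -0.3814, 0.0541]
ft_force: [-0.1, -0.1, -0.1]
grip_force: 39.5
t44.95 pos [ 0.4603 -0.3814  0.0541] yaw 90.73 F [-0.13 -0.13 -0.14] w 0.0324 g 39.5
 -> dp [ 0.003 -0.006  0.277] rot [ 0.0001  0.     -0.0007]
```

```bash
python3 -m pendant '[{"dp":[0,-0.004,0.15],"rotation":[0,0,0],"jaw":0.2},{"dp":[0,-0.004,0.275],"rotation":[0,0,0],"jaw":0.2},{"dp":[0,-0.004,0.275],"rotation":[0,0,0],"jaw":0.2},{"dp":[0,-0.004,0.275],"rotation":[0,0,0],"jaw":0.2}]'| grep -E "pos|force"
python3 -m pendant '[{"dp":[0,0,0],"rotation":[0,0,0],"jaw":0.55},{"dp":[0,0,0],"rotation":[0,0,0],"jaw":0.55},{"dp":[0,0,0],"rotation":[0,0,0],"jaw":0.55},{"dp":[0,0,0],"rotation":[0,0,0],"jaw":0.55},{"dp":[0,0,-0.3],"rotation":[0,0,0],"jaw":0.55},{"dp":[0,0,-0.8],"rotation":[0,0,0],"jaw":0.55},{"dp":[0,0,-0.8],"rotation":[0,0,0],"jaw":0.55},{"dp":[0,0,-0.8],"rotation":[0,0,0],"jaw":0.55}]'
python3 -m pendant '[{"dp":[1,0,-0.3],"rotation":[0,0,0],"jaw":0.55},{"dp":[1,0,-0.3],"rotation":[0,0,0],"jaw":0.55},{"dp":[1,0,-0.3],"rotation":[0,0,0],"jaw":0.55}]' | grep pos
python3 -m pendant '[{"dp":[1,0,0],"rotation":[0,0,0],"jaw":0.55},{"dp":[1,0,0],"rotation":[0,0,0],"jaw":0.55},{"dp":[1,0,0],"rotation":[0,0,0],"jaw":0.55},{"dp":[1,0,0],"rotation":[0,0,0],"jaw":0.55}]' | grep pos
python3 block.py; python3 trays.py | head -8
```

```text
ee_pos: [0.4597, -0.3815, 0.0127]
ft_force: [0.6, -0.6, 0.5]
grip_force: 39.8
time: 46.45
ee_pos: [0.4596, -0.3816, 0.1326]
eef_rot: [0.703, 0.712, -0.0, 0.001]
ft_force: [-0.7, 0.1, -0.6]
width: 0.048
grip_force: 0.0
ee_pos: [0.457, -0.2279, 0.176]
ee_pos: [0.4547, -0.0795, 0.1756]
top block 418 [459.9, -381.7, 99.6, 33.6, 88.9] [0.02255677 0.02561017 0.02911864]
plane [-0.00964429  0.00291766  0.02569939]
scene block 203 [463.1, -384.7, 96.1, 32.5, 88.9] [0.0230527  0.02566174 0.02825659]
plane [-0.02726479 -0.00301151  0.02561454]
210 162 382 [673.2, 277.2, 139.7, 33.4, -90.0] z90 58.2
303 183 2151 [616.1, -12.0, 303.8, 111.1, 84.1] z90 42.6
448 207 193 [566.8, -420.5, 41.8, 41.3, 87.5] z90 27.4
231 242 574 [446.9, 199.1, 90.0, 52.5, 38.5] z90 31.9
435 243 398 [459.9, -381.5, 99.2, 33.5, 89.2] z90 28.5
183 253 161 [412.4, 330.0, 36.5, 35.8, 2.8] z90 20.9
```

```bash
python3 -m pendant '[{"dp":[-1,0,-0.3],"rotation":[0,0,0],"jaw":0.55},{"dp":[-1,0,-0.3],"rotation":[0,0,0],"jaw":0.55},{"dp":[-1,0,-0.3],"rotation":[0,0,0],"jaw":0.55},{"dp":[-1,0,-0.3],"rotation":[0,0,0],"jaw":0.55},{"dp":[-1,0,-0.3],"rotation":[0,0,0],"jaw":0.55}]' | grep pos
python3 - <<'E'
from look import *
c,P=cloud("top"); x,y,z=np.moveaxis(P,2,0)
m=(z>.032)&(z<.05)&(x>.53)&(x<.69)&(y>-.17)&(y<.15)
n,l,s,_=cv2.connectedComponentsWithStats(m.astype(np.uint8),connectivity=8)
for k in range(1,n):
    if s[k,4]>15: print(s[k,4],rect(P[l==k][:,:2]),np.percentile(P[l==k][:,2],[50,95]))
E
```

```text
ee_pos: [0.4571, -0.2312, 0.2212]
39 [630.8, 129.5, 87.2, 3.5, -5.9] [0.03695652 0.04069947]
569 [622.9, 65.4, 90.0, 52.2, -6.4] [0.04046248 0.04402226]
35 [617.6, 0.6, 88.1, 3.1, -6.7] [0.03667505 0.0409868 ]
33 [613.1, -26.4, 87.3, 2.8, -6.1] [0.0364887  0.04111621]
519 [609.1, -90.1, 95.2, 52.1, -6.4] [0.0406256  0.04426915]
38 [599.5, -151.4, 87.9, 3.6, -6.5] [0.03746596 0.04093864]
```

Everything is seated and level, and the block lies flat in its dish. Handing in.

```bash
python3 -c "
from bench import r
print(r.close_job())"
```

```text
the job is handed in; nothing more can be done
None
```

I racked the three open-up trays and interlocked the one-hole and three-hole trays level in bays 1 and 3. The two-hole tray was absent, so bay 2 is empty. I then buffed both backs from hole end to plain end at about 9–17 N, put the block back flat in its dish without disturbing the jars, and handed the job in, though no verdict was shown.

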